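# Clamp the spruce blocks in the violin maker's jig

### The job

Lay every pale spruce block flat in a bay of the jig, one to a bay and in any order, then swing the strap fully closed over them and push the headed pin down through the fork and the strap's lug until its head sits on the fork. Only after that, turn both orange quarter-turn knobs clockwise until each drops into its locked detent; leave the jar, the glue bottle, the dark blank and the tools on the bench where they are.

Things in the scene. Friction and masses are not known exactly. Their poses are not given: they have to be found in the camera images.
- jig: The clamping jig, fixed to the bench: plywood base 110 (its x) x 310 (its y) x 12 mm thick; origin under its centre, z up. Four bays in a row along y between aluminium dividers 12 mm high and end lips 10 mm high. The strap's hinge post (radius 14 mm, 73 mm high) stands at y = +120 mm, the red fork at y = -120 mm
- bay1 (a point): centre of the floor of bay 1, 12 mm above the bench (bay 1 is nearest the hinge); the bay is 68 mm (x) by 44 mm (y) inside, bays are 48 mm apart; axes as the jig's
- bay2 (a point): centre of the floor of bay 2, 12 mm above the bench (bay 1 is nearest the hinge); the bay is 68 mm (x) by 44 mm (y) inside, bays are 48 mm apart; axes as the jig's
- bay3 (a point): centre of the floor of bay 3, 12 mm above the bench (bay 1 is nearest the hinge); the bay is 68 mm (x) by 44 mm (y) inside, bays are 48 mm apart; axes as the jig's
- bay4 (a point): centre of the floor of bay 4, 12 mm above the bench (bay 1 is nearest the hinge); the bay is 68 mm (x) by 44 mm (y) inside, bays are 48 mm apart; axes as the jig's
- fork (a point): centre of the fork's hole at the top face of its upper jaw, 82 mm above the bench; axes as the jig's. The red fork is two level jaws 36 mm square, at 48 to 58 and 72 to 82 mm height, with a vertical 15.5 mm hole through both, joined by a back plate at the -y end, 82 mm high
- strap (a joint): angle of the aluminium strap, a bar 26 mm wide at 60 to 70 mm height that swings level about the hinge post. 0 = closed on its stop, along the jig's -y over the bays, its lug (16 mm hole, 240 mm from the hinge) between the fork's jaws, holes in line. Grows counterclockwise from above; starts open at 1.75 to 2.2, off to the jig's +x side. Friction 0.15 N m; stays where left
- strap_handle (a point): middle of the strap's upright black handle, 96 mm above the bench, 120 mm from the hinge axis: a cylinder 16 mm across, 80 to 114 mm above the bench
- cam_a (a joint): turn of quarter-turn knob A on the strap, 72 mm from the hinge. 0 = unlocked, grip bar along the strap (starts at 0 to 0.35); grows clockwise seen from above to 1.57 = locked, bar across the strap. Sprung down, it rides level on a track, and near the end (from about 1.25) drops 5 mm off the track into the locked detent, 1.4 to 1.68, where it can no longer turn back; a knob let go earlier stays where it is, still raised. Needs about 0.1 N m
- cam_b (a joint): turn of quarter-turn knob B on the strap, 168 mm from the hinge. 0 = unlocked, grip bar along the strap (starts at 0 to 0.35); grows clockwise seen from above to 1.57 = locked, bar across the strap. Sprung down, it rides level on a track, and near the end (from about 1.25) drops 5 mm off the track into the locked detent, 1.4 to 1.68, where it can no longer turn back; a knob let go earlier stays where it is, still raised. Needs about 0.1 N m
- cam_a_grip (a point): on the axis of knob A, 7 mm below the top of its orange grip bar (12 mm thick, 48 mm long, 28 mm tall) and 21 mm above the round steel disc under it (38 mm across). 110 mm above the bench unlocked, 105 mm locked. The point's y axis runs along the bar, z up
- cam_b_grip (a point): on the axis of knob B, 7 mm below the top of its orange grip bar (12 mm thick, 48 mm long, 28 mm tall) and 21 mm above the round steel disc under it (38 mm across). 110 mm above the bench unlocked, 105 mm locked. The point's y axis runs along the bar, z up
- block1: pale spruce block with two thin darker lines round it, 60 mm (its x) by 40 mm (its y) by 44 mm tall, about 60 g; origin at the centre of its underside. Starts flat on the bench. In a bay its 60 mm length runs along the jig's x; neighbours are then only 8 mm apart, so hold it by its two ends, near the top. May be absent
- block2: pale spruce block with two thin darker lines round it, 60 mm (its x) by 40 mm (its y) by 44 mm tall, about 60 g; origin at the centre of its underside. Starts flat on the bench. In a bay its 60 mm length runs along the jig's x; neighbours are then only 8 mm apart, so hold it by its two ends, near the top. May be absent
- block3: pale spruce block with two thin darker lines round it, 60 mm (its x) by 40 mm (its y) by 44 mm tall, about 60 g; origin at the centre of its underside. Starts flat on the bench. In a bay its 60 mm length runs along the jig's x; neighbours are then only 8 mm apart, so hold it by its two ends, near the top. May be absent
- block4: pale spruce block with two thin darker lines round it, 60 mm (its x) by 40 mm (its y) by 44 mm tall, about 60 g; origin at the centre of its underside. Starts flat on the bench. In a bay its 60 mm length runs along the jig's x; neighbours are then only 8 mm apart, so hold it by its two ends, near the top. May be absent
- pin: headed pin: steel shank 12 mm across, 50 mm long with a tapered end, under a red cylindrical head 24 mm across and 30 mm tall, about 90 g. Origin where head meets shank, z along the pin towards the head. Starts upright in the stand, head on the stand's top
- pin_stand: fixed dark wooden stand, 70 x 70 x 56 mm tall, with one upright 16.5 mm hole in the middle; origin at the centre of its underside
- ebony: a flat black-brown fingerboard blank, 30 x 130 x 14 mm; a bystander, to be left alone; origin at its underside or middle
- driver: a screwdriver lying down; a bystander, to be left alone; origin at its underside or middle
- hammer: a small hammer lying down; a bystander, to be left alone; origin at its underside or middle
- glue: a white glue bottle, 60 mm across, 150 mm tall; a bystander, to be left alone; origin at its underside or middle
- jar: an amber varnish jar with a black cap, 56 mm across, 85 mm tall; a bystander, to be left alone; origin at its underside or middle
Things that resemble listed ones, but are neither listed nor needed, are in the scene too. Of the things like the pin, leave any that is purple; of the rest the smaller one is meant. Leave any purple look-alike of the block2 alone.

How it is judged:
On the way, in this order (a step that is already met when the one before it is completed fails the run):
1. every block present lies flat in a bay, with the strap still open (x of block1 in the frame of jig between -0.01 and 0.01 m and y of block1 in the frame of jig between -0.08 and 0.08 m and z of block1 in the frame of jig between 0.008 and 0.016 m and angle between the x axis of each of block1, block2, block3, block4 and the x axis of jig, either way round below 0.15 rad and angle between each of block1, block2, block3, block4's own z axis and vertical below 0.12 rad and x of block2 in the frame of jig between -0.01 and 0.01 m and y of block2 in the frame of jig between -0.08 and 0.08 m and z of block2 in the frame of jig between 0.008 and 0.016 m and x of block3 in the frame of jig between -0.01 and 0.01 m and y of block3 in the frame of jig between -0.08 and 0.08 m and z of block3 in the frame of jig between 0.008 and 0.016 m and x of block4 in the frame of jig between -0.01 and 0.01 m and y of block4 in the frame of jig between -0.08 and 0.08 m and z of block4 in the frame of jig between 0.008 and 0.016 m and value of joint strap above 0.8 rad), for 0.2 s.
2. the strap is fully closed (value of joint strap below 0.03 rad), for 0.2 s.
3. the pin is seated through fork and lug, strap closed (horizontal distance between pin and fork below 0.004 m and z of pin in the frame of fork between -0.004 and 0.003 m and angle between pin's own z axis and vertical below 0.12 rad and value of joint strap below 0.03 rad), for 0.2 s.
4. both knobs are in their locked detents, pin and strap in place (all of step 3 and value of joint each of cam_a, cam_b above 1.35 rad and z of each of cam_a_grip, cam_b_grip in the frame of jig below 0.1065 m), for 0.2 s.
At the end, for the whole second after the job is handed in: All blocks present lie flat in bays (within 10 mm, 9 degrees), strap within 0.03 rad of closed, pin upright within 4 mm of the fork's hole and its head within 3 mm of the jaw, both knobs past 1.35 rad and dropped at least 3.5 mm, all at rest (all of step 4 and x of block1 in the frame of jig between -0.01 and 0.01 m and y of block1 in the frame of jig between -0.08 and 0.08 m and z of block1 in the frame of jig between 0.008 and 0.016 m and angle between the x axis of each of block1, block2, block3, block4 and the x axis of jig, either way round below 0.15 rad and angle between each of block1, block2, block3, block4's own z axis and vertical below 0.12 rad and x of block2 in the frame of jig between -0.01 and 0.01 m and y of block2 in the frame of jig between -0.08 and 0.08 m and z of block2 in the frame of jig between 0.008 and 0.016 m and x of block3 in the frame of jig between -0.01 and 0.01 m and y of block3 in the frame of jig between -0.08 and 0.08 m and z of block3 in the frame of jig between 0.008 and 0.016 m and x of block4 in the frame of jig between -0.01 and 0.01 m and y of block4 in the frame of jig between -0.08 and 0.08 m and z of block4 in the frame of jig between 0.008 and 0.016 m and linear speed of each of block1, block2, block3, block4, pin below 0.02 m/s); the robot touches nothing.
It fails at once if the varnish jar or glue bottle is tipped over (angle between any of jar, glue's own z axis and vertical above 0.6 rad).
It fails at once if a bystander is shifted by more than 7 cm (distance of any of ebony, driver, hammer, glue, jar from where it was at the start of the episode above 0.07 m).
Of block1, block2, block3, block4 only 2 to 4 are there at a start; the rules pass over those that are not, and their reading is None.
At some moment in a run one of block1, block2, block3, block4 may be knocked a few centimetres aside while the robot is not near it.
It also fails if it takes over 210 s, if anything falls off the work surface, if the arm or the gripper's body presses on something with over 40 N, if the wrist force passes 120 N, or if a joint passes its speed limit or range.

### The arm

A 6-joint arm with a two-finger parallel gripper is mounted at the origin on the work surface. World frame = base frame: x ahead of the robot, y to its left, z up, the work surface at z = 0. Lengths are in m, angles in rad, forces in N, time in s.
With the tool pointing down it reaches from about 0.25 to 0.8 m from the base axis. Payload 8.5 kg.
Tool frame: the origin (TCP) lies midway between the tips of the shut fingers; the grasp point (between the pads) lies 19 mm behind it (ctrl.hold_point_z is the distance from the TCP to the grasp point, in m); y points along the fingers, x is the direction in which the jaws open and shut, and the axes are right-handed (so a half turn about y gives the same grasp; the last joint's range is limited). The gripper opens to 85 mm and grips with 20 to 120 N. Pads are 22 mm wide; open, the fingers measure 114 mm over their backs; the gripper's body (76 mm by 85 mm) begins 54 mm behind the grasp point. The pads swing forward as they close: fully open they stand 13 mm farther back than shut.
Start: joints at [-1.144, 0.238, -0.013, 1.319, 0, 1.571], TCP at [0.217, -0.478, 0.204] pointing down, gripper open.
Joint ranges: [-2.66, 2.66], [-1.03, 1.9], [-1.14, 1.46], [-1.82, 2.27], [-1.45, 1.34], [-3.14, 3.14]. Speed limits (rad/s): [2.22, 2.22, 2.79, 3.14, 3.14, 3.14].

### API

Orientations are given as [roll, pitch, yaw] about the fixed x, y, z axes, in that order (R = Rz(yaw) Ry(pitch) Rx(roll)).
In Python, from workcell import ctrl gives the robot as it stands.
- The arm moves only by the tool arm_command, never from a script. Its argument "series" is a list of rows, each an object of numbers: "tx", "ty", "tz": the shift along the tool's x, y, z in units of 30 mm (1.0 is 30 mm); "yaw": the turn about the tool's y in units of 5 degrees (1.0 is 5 degrees). In form: [{"tx": .., "ty": .., "tz": .., "yaw": ..}, ...]. A call has 1 to 10 rows; each row is the pose to reach, as a shift and turn from the pose commanded when the call began, along the tool's axes at that moment; what a row does not reach only later rows make up. A row lasts 1/12 s, in which the tool goes at most 41.7 mm and 7.16 degrees, less where a joint would pass 70% of its speed; a pose out of reach is approached as far as the arm can. A call with a gripper value outside its range is refused whole. "gripper" is the closure, from -1 (fully open) to 1 (shut), set as the call begins (left out, the last holds). The fingers move at their own pace and stop on an object; "force" is the grip in N (left out, the last holds). Time passes only in rows, so rows that repeat a pose let the fingers close. It gives the time, the measured TCP pose, the force and the opening at its end, in the units of the state.
- ctrl.sense(): the state, without advancing time (a new reading comes with each control period).
- ctrl.read_camera(name): name is "side" or "top" or "wrist"; returns a dict with "pixels" (480x640x3 uint8, blue, green, red), "camera_matrix" (3x3 intrinsics, pixels), "k1" (the pictures are not rectified: a ray, as slopes to the right and down, at radius r is drawn at 1 + k1 r^2 times it, then the intrinsics apply), "world_from_camera" (4x4, takes a point from camera to world coordinates). Camera axes: x right, y down, z forward; pixel columns grow to the right and rows downward; lengths in m; the calibration is good to about 2 mm. A picture is of the moment at which its call begins. There is no depth.
- ctrl.hand_in(): hands the job in, once; it reports no verdict.
The state is a dict: "t": time; "joint_pos": joint angles; "joint_velocities": joint speeds; "effort": joint torques, N m; "tcp_pos": TCP position; "ee_rot": TCP orientation; "ft_force": force on the tool from outside, world axes, zero at the start; "torque": the same for the moment, N m; "width": opening from 0.0 (shut) to 1.0 (fully open).
Only numpy, scipy, OpenCV 4.12 (cv2) and the standard library are available. Lean on these libraries where they do the work, as an engineer would, in place of code of your own. Each camera call takes 0.05 s, during which the arm holds its last target. There are 200 camera calls.

## Working session

There is one attempt and no reset: what is moved stays moved. The work goes in short steps, Python scripts to look and compute and a tool call to move; the robot and the scene stay as the last step left them, time stands still between calls to the robot, and variables do not carry over. Pictures are saved under pics/ and viewed, about 12 in all and at most 16, crops included, and the job is handed in when it is done.

Besides the shell and the picture viewer there is one more tool, called after "Call:" in YAML: its name, and indented under it one key for each argument. arm_command: Moves the arm, as the interface text tells. Its arguments: {"type":"object","properties":{"series":{"type":"array"},"gripper":{"type":"number"},"force":{"type":"number"}},"required":["series"]}

```bash
mkdir -p pics; ls; python3 - <<'E'
from workcell import ctrl
import cv2, numpy as np
s=ctrl.sense(); print(s, ctrl.hold_point_z)
for n in ("top","side"):
    c=ctrl.read_camera(n); cv2.imwrite(f"pics/{n}0.png",c["pixels"]); print(n,c["camera_matrix"].tolist(),c["k1"],np.round(c["world_from_camera"],4).tolist())
E
```

```text
pics
{'t': 0.0, 'joint_pos': array([-1.14398820e+00,  2.38766998e-01, -1.42728451e-02,  1.31916193e+00,
        1.98473905e-05,  1.57080339e+00]), 'joint_velocities': array([ 0.00162496,  0.00099102,  0.00083659,  0.00018415, -0.00058288,
       -0.00029618]), 'effort': array([ 5.44303439e-04, -5.38779294e+01,  3.46437764e+01,  1.84489531e-02,
        7.75189875e-06, -5.45703855e-06]), 'tcp_pos': array([ 0.21715366, -0.47749304,  0.20337762]), 'ee_rot': array([-1.57077649e+00,  1.40544198e-03, -1.14399526e+00]), 'ft_force': array([-0.53306482,  0.91678216,  0.46428823]), 'torque': array([-0.02913258, -0.04110425, -0.01997402]), 'width': 0.9989856044364098} 0.0187
top [[615.8309330838124, 0.0, 325.0847003530095], [0.0, 615.8309330838124, 243.78918644879712], [0.0, 0.0, 1.0]] -0.1437773803327398 [[0.004, -0.9784, 0.2068, 0.2345], [-1.0, -0.0038, 0.0014, -0.0014], [-0.0006, -0.2068, -0.9784, 1.5754], [0.0, 0.0, 0.0, 1.0]]
side [[559.846035579664, 0.0, 322.17483528181066], [0.0, 559.846035579664, 242.99965385172888], [0.0, 0.0, 1.0]] 0.053828103003163943 [[-0.8775, -0.3301, 0.3478, 0.096], [-0.4795, 0.6011, -0.6394, 0.8071], [0.002, -0.7278, -0.6858, 0.951], [0.0, 0.0, 0.0, 1.0]]
```

View pics/top0.png

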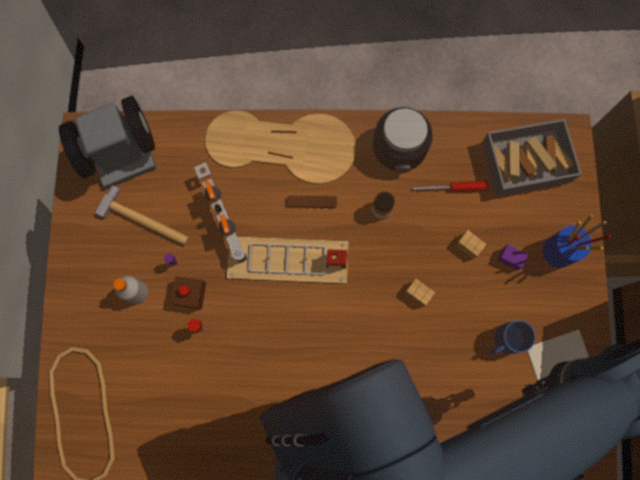

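View pics/side0.png

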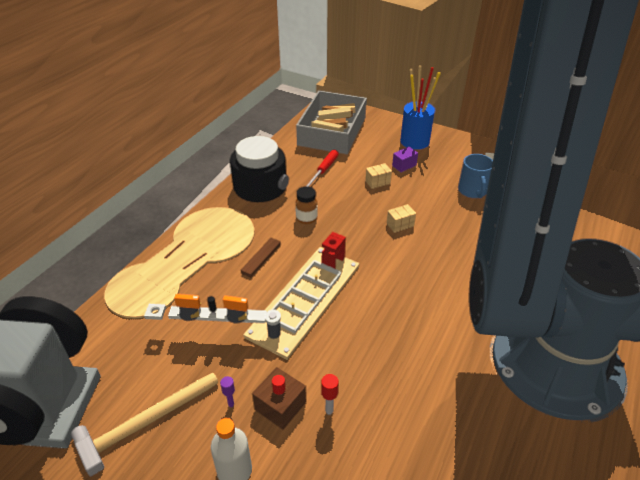

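```bash
cat > h.py <<'E'
import cv2, numpy as np
from workcell import ctrl
from scipy.spatial.transform import Rotation as Ro
def grab(n,f=None):
    c=ctrl.read_camera(n)
    if f: cv2.imwrite(f"pics/{f}.png",c["pixels"])
    return c
def w(c,uv,z):
    uv=np.array(uv,float).reshape(-1,1,2)
    r=cv2.undistortPoints(uv,c["camera_matrix"],np.array([c["k1"],0,0,0.]))[:,0]
    T=c["world_from_camera"]; d=np.c_[r,np.ones(len(r))]@T[:3,:3].T; o=T[:3,3]
    z=np.broadcast_to(z,len(d))
    return o+d*((z-o[2])/d[:,2])[:,None]
def p(c,X):
    T=np.linalg.inv(c["world_from_camera"]); rv,_=cv2.Rodrigues(T[:3,:3])
    return cv2.projectPoints(np.array(X,float).reshape(-1,1,3),rv,T[:3,3],c["camera_matrix"],np.array([c["k1"],0,0,0.]))[0][:,0]
def go(x,y,z,ang=None):
    """units (tx,ty,tz,yaw) to go from the present pose; ang = heading of tool x (deg, mod 180)"""
    s=ctrl.sense(); R=Ro.from_euler('xyz',s["ee_rot"]).as_matrix()
    d=R.T@(np.array([x,y,z])-s["tcp_pos"])/.03
    h=np.degrees(np.arctan2(R[1,0],R[0,0])); t=0
    if ang is not None: t=-((ang-h+90)%180-90)/5
    print("tx %.3f ty %.3f tz %.3f yaw %.2f"%(*d,t),"heading %.1f"%h,"tcp",np.round(s["tcp_pos"],4),"j6 %.2f"%s["joint_pos"][5])
E
python3 - <<'E'
from h import *
c=grab("top")
r=lambda uv,z:print(np.round(w(c,uv,z),3).tolist())
r([(229,236),(349,241),(347,284),(226,279)],.012)
r([(472,243),(420,292)],.044)
r([(184,290),(194,325)],.086)
r([(238,254)],.073); r([(337,256)],.082); r([(203,171)],.07)
r([(128,290),(384,205)],.08); r([(315,202),(148,222)],.01)
s=grab("side")
print(w(s,[(378,172),(401,213)],.044))
a=cv2.resize(c["pixels"][150:350,80:360],None,fx=2.8,fy=2.8,interpolation=cv2.INTER_CUBIC); cv2.imwrite("pics/crop.png",a)
w_=grab("wrist","wr0"); print(np.round(w_["world_from_camera"],3).tolist(), w_["camera_matrix"][0,0])
E
```

```text
[[0.585, 0.252, 0.012], [0.573, -0.061, 0.012], [0.46, -0.056, 0.012], [0.471, 0.256, 0.012]]
[[0.562, -0.376, 0.044], [0.435, -0.238, 0.044]]
[[0.432, 0.346, 0.086], [0.347, 0.318, 0.086]]
[[0.525, 0.218, 0.073]]
[[0.519, -0.029, 0.082]]
[[0.744, 0.317, 0.07]]
[[0.431, 0.49, 0.08], [0.651, -0.147, 0.08]]
[[0.678, 0.028, 0.01], [0.623, 0.471, 0.01]]
[[ 0.55793389 -0.3595809   0.044     ]
 [ 0.43555835 -0.2296434   0.044     ]]
[[0.415, -0.863, -0.288, 0.291], [-0.91, -0.393, -0.131, -0.443], [-0.0, 0.317, -0.949, 0.373], [0.0, 0.0, 0.0, 1.0]] 357.64854252742816
```

View pics/crop.png

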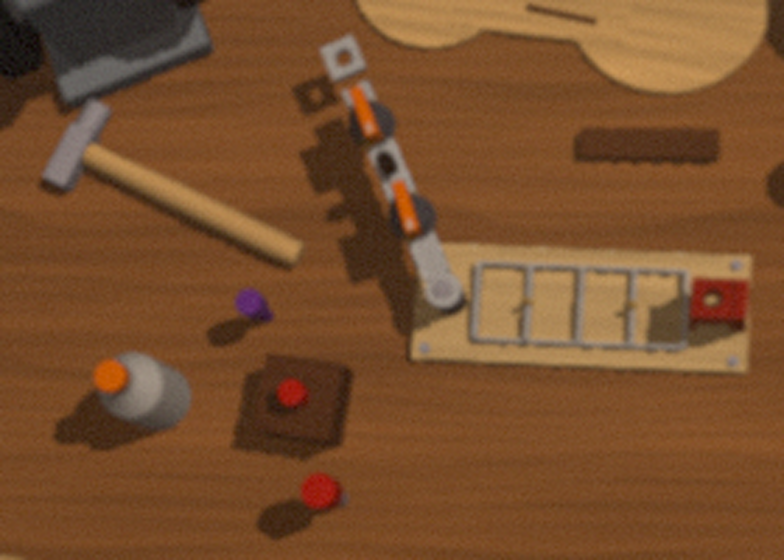

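View pics/wr0.png

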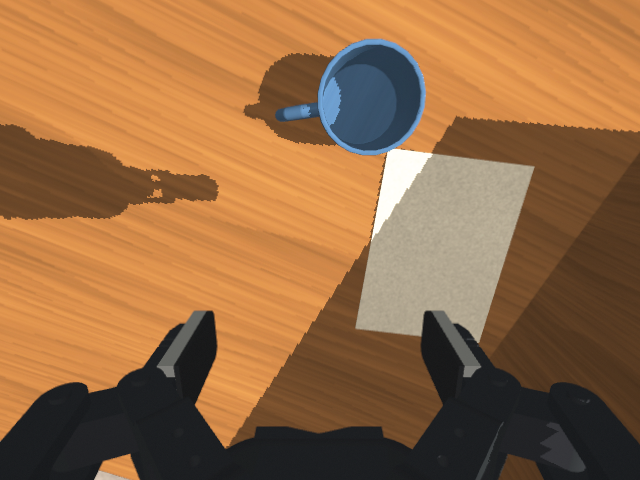

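```bash
python3 -c "
from h import *
go(.47,-.31,.22)"
```

```text
tx -1.601 ty -0.542 tz 9.983 yaw 0.00 heading -65.5 tcp [ 0.2172 -0.4777  0.2037] j6 1.57
```

Call:
arm_command:
  series:
    - {"tx": -1.6,"ty": -0.55,"tz": 10}
    - {"tx": -1.6,"ty": -0.55,"tz": 10}
    - {"tx": -1.6,"ty": -0.55,"tz": 10}
    - {"tx": -1.6,"ty": -0.55,"tz": 10}
    - {"tx": -1.6,"ty": -0.55,"tz": 10}
    - {"tx": -1.6,"ty": -0.55,"tz": 10}
    - {"tx": -1.6,"ty": -0.55,"tz": 10}
    - {"tx": -1.6,"ty": -0.55,"tz": 10}
    - {"tx": -1.6,"ty": -0.55,"tz": 10}
    - {"tx": -1.6,"ty": -0.55,"tz": 10}
  gripper: -1
  force: 40

```text
invalid input at $.series[0]: expected keys tx, ty, tz, yaw
```

```bash
python3 -c "
from h import *
c=grab('wrist','wr1'); t=grab('top','top1'); s=grab('side','side1')
v=np.hstack([cv2.resize(t['pixels'][240:,200:],None,fx=.9,fy=.9),]);cv2.imwrite('pics/top1c.png',v)
go(.47,-.31,.22)"
```

```text
tx -1.606 ty -0.537 tz 9.984 yaw 0.00 heading -65.5 tcp [ 0.2173 -0.4778  0.2039] j6 1.57
```

View pics/wr1.png

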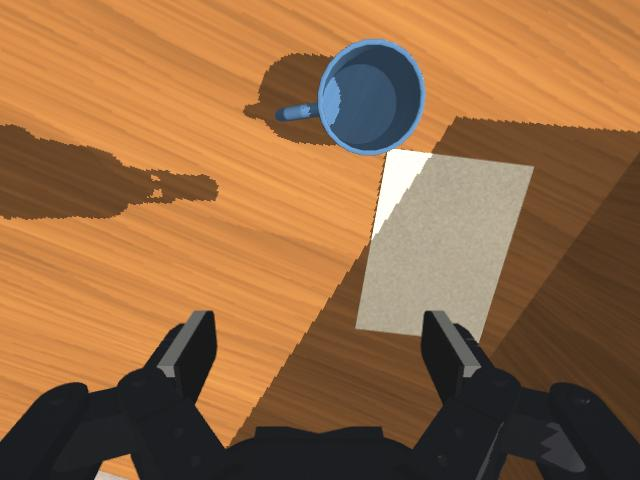

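View pics/top1.png

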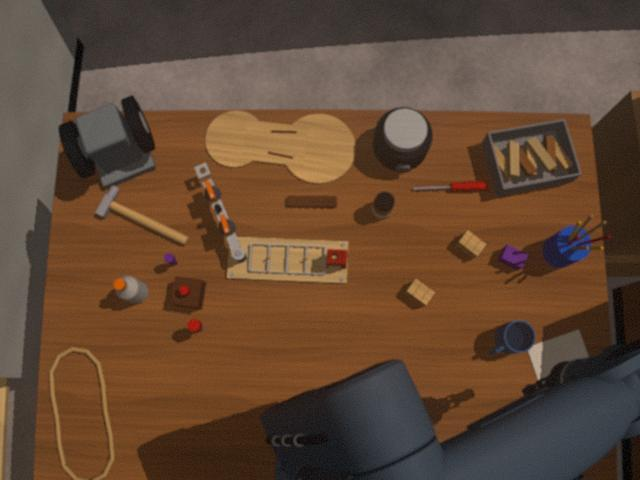

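Call:
arm_command:
  series:
    - {"tx": -1.6,"ty": -0.55,"tz": 10,"yaw": 0}
    - {"tx": -1.6,"ty": -0.55,"tz": 10,"yaw": 0}
    - {"tx": -1.6,"ty": -0.55,"tz": 10,"yaw": 0}
    - {"tx": -1.6,"ty": -0.55,"tz": 10,"yaw": 0}
    - {"tx": -1.6,"ty": -0.55,"tz": 10,"yaw": 0}
    - {"tx": -1.6,"ty": -0.55,"tz": 10,"yaw": 0}
    - {"tx": -1.6,"ty": -0.55,"tz": 10,"yaw": 0}
    - {"tx": -1.6,"ty": -0.55,"tz": 10,"yaw": 0}
    - {"tx": -1.6,"ty": -0.55,"tz": 10,"yaw": 0}
    - {"tx": -1.6,"ty": -0.55,"tz": 10,"yaw": 0}
  gripper: -1
  force: 40

```text
t: 1.23
tcp_pos: [0.4708, -0.3095, 0.2202]
ee_rot: [-1.571, 0.0, -1.142]
ft_force: [-1.0, 0.1, 0.6]
width: 0.999
```

```bash
python3 -c "
from h import *
c=grab('wrist','wr1'); t=grab('top','top1'); s=grab('side','side1')
A=c['pixels']; B=t['pixels'][230:,200:600]
v=np.zeros((480,800,3),np.uint8); v[:360,:480]=cv2.resize(A,(480,360)); v[:200,480:]=cv2.resize(B,(320,200)); v[220:460,480:]=cv2.resize(s['pixels'],(320,240)); cv2.imwrite('pics/m1.png',v)
hs=cv2.cvtColor(A,cv2.COLOR_BGR2HSV); print(hs[240,320])"
```

```text
[ 14 167 201]
```

View pics/m1.png

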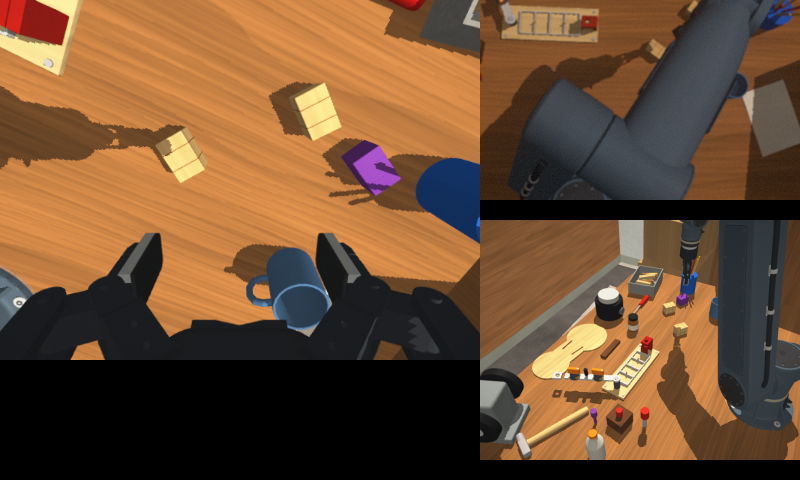

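```bash
cat >> h.py <<'E'
from scipy.optimize import minimize
def boxpts(x,y,a,z0=0,sx=.06,sy=.04,h=.044):
    q=np.array([(i*sx/2,j*sy/2,k) for i in(-1,1) for j in(-1,1) for k in(z0,z0+h)])
    R=Ro.from_euler('z',a).as_matrix(); return q@R.T+[x,y,0]
def pale(img):
    hs=cv2.cvtColor(img,cv2.COLOR_BGR2HSV)
    return ((hs[...,0]>13)&(hs[...,0]<28)&(hs[...,1]<140)&(hs[...,2]>70)).astype(np.uint8)
def fitblock(c,x,y,z0=0,r=.06,mask=None):
    m=pale(c["pixels"]) if mask is None else mask
    pc=p(c,[[x,y,z0+.022],[x+r,y,z0+.022],[x,y+r,z0+.022]]); rp=int(max(np.linalg.norm(pc[1:]-pc[0],axis=1)))
    win=np.zeros_like(m); cv2.circle(win,tuple(int(v) for v in pc[0]),rp,1,-1); m=m&win
    m=cv2.morphologyEx(m,cv2.MORPH_CLOSE,np.ones((7,7),np.uint8))
    def cost(v):
        q=np.zeros_like(m); h=cv2.convexHull(np.round(p(c,boxpts(v[0],v[1],v[2],z0))*16).astype(np.int32))
        cv2.fillConvexPoly(q,h,1,cv2.LINE_8,4); return -(q&m).sum()/max(1,(q|m).sum())
    b=None
    for a in np.arange(0,np.pi,np.pi/9):
        s=np.array([[x,y,a]]*4)+np.array([[0,0,0],[.015,0,0],[0,.015,0],[0,0,.25]])
        o=minimize(cost,s[0],method='Nelder-Mead',options=dict(initial_simplex=s,maxiter=150,xatol=1e-4,fatol=1e-4))
        if b is None or o.fun<b.fun: b=o
    return b.x[0],b.x[1],np.degrees(b.x[2])%180,-b.fun,int(m.sum())
E
python3 - <<'E'
from h import *
c=grab("wrist")
print(np.round(w(c,[(240,207),(420,148)],.044),3))
for uv in [(240,207),(420,148)]:
    x,y,_=w(c,[uv],.03)[0]; print(np.round(fitblock(c,x,y),4))
cv2.imwrite("pics/mask.png",pale(c["pixels"])*255)
hs=cv2.cvtColor(c["pixels"],cv2.COLOR_BGR2HSV)
for uv in [(243,205),(420,150),(235,180),(402,140),(300,200)]: print(uv,hs[uv[1],uv[0]])
E
```

```text
[[ 0.439 -0.238  0.044]
 [ 0.562 -0.372  0.044]]
[ 4.449000e-01 -1.670000e-01  1.656761e+02 -0.000000e+00  2.902000e+03]
[ 6.440000e-01 -3.493000e-01  1.418028e+02 -0.000000e+00  3.365000e+03]
(243, 205) [ 23 115 251]
(420, 150) [ 24 111 252]
(235, 180) [ 22 118 249]
(402, 140) [ 24 111 252]
(300, 200) [ 14 167 189]h.py:38: RuntimeWarning: overflow encountered in scalar negative
  cv2.fillConvexPoly(q,h,1,cv2.LINE_8,4); return -(q&m).sum()/max(1,(q|m).sum())
```

```bash
sed -i 's/return -(q&m).sum()/return -float((q\&m).sum())/' h.py
python3 - <<'E'
from h import *
c=grab("wrist")
for uv in [(240,207),(420,148)]:
    x,y,_=w(c,[uv],.03)[0]; f=fitblock(c,x,y); print(np.round(f,4)); go(f[0],f[1],.1,f[2])
E
```

```text
[ 4.38100e-01 -2.38000e-01  5.45509e+01  9.41200e-01  2.89700e+03]
tx -2.642 ty 4.020 tz 0.046 yaw 11.96 heading -65.7 tcp [ 0.4695 -0.3108  0.2206] j6 2.13
[ 5.62900e-01 -3.75300e-01  5.22464e+01  9.46500e-01  3.36200e+03]
tx 3.241 ty 4.020 tz 1.951 yaw 12.42 heading -65.7 tcp [ 0.4695 -0.3108  0.2206] j6 2.13
```

Call:
arm_command:
  series:
    - {"tx": -2.64,"ty": 3,"tz": 0.05,"yaw": -24}
    - {"tx": -2.64,"ty": 3,"tz": 0.05,"yaw": -24}
    - {"tx": -2.64,"ty": 3,"tz": 0.05,"yaw": -24}
    - {"tx": -2.64,"ty": 3,"tz": 0.05,"yaw": -24}
    - {"tx": -2.64,"ty": 3,"tz": 0.05,"yaw": -24}
    - {"tx": -2.64,"ty": 3,"tz": 0.05,"yaw": -24}
    - {"tx": -2.64,"ty": 3,"tz": 0.05,"yaw": -24}
    - {"tx": -2.64,"ty": 3,"tz": 0.05,"yaw": -24}
    - {"tx": -2.64,"ty": 3,"tz": 0.05,"yaw": -24}
    - {"tx": -2.64,"ty": 3,"tz": 0.05,"yaw": -24}

```text
t: 2.32
tcp_pos: [0.4385, -0.238, 0.1307]
ee_rot: [-1.571, -0.0, 0.111]
ft_force: [0.7, -0.9, -0.2]
width: 0.998
```

```bash
python3 -c "
from h import *
go(.4381,-.238,.012,54.5)"
```

```text
tx -0.013 ty 3.957 tz 0.002 yaw -9.63 heading 6.3 tcp [ 0.4385 -0.238   0.1307] j6 0.96
```

Call:
arm_command:
  series:
    - {"tx": 0,"ty": 1,"tz": 0,"yaw": -9.63}
    - {"tx": 0,"ty": 1,"tz": 0,"yaw": -9.63}
    - {"tx": 0,"ty": 1,"tz": 0,"yaw": -9.63}
    - {"tx": 0,"ty": 1,"tz": 0,"yaw": -9.63}
    - {"tx": 0,"ty": 1,"tz": 0,"yaw": -9.63}
    - {"tx": 0,"ty": 1,"tz": 0,"yaw": -9.63}
    - {"tx": 0,"ty": 1,"tz": 0,"yaw": -9.63}
    - {"tx": 0,"ty": 2.5,"tz": 0,"yaw": -9.63}
    - {"tx": 0,"ty": 3.3,"tz": 0,"yaw": -9.63}
    - {"tx": 0,"ty": 3.95,"tz": 0,"yaw": -9.63}

```text
t: 3.15
tcp_pos: [0.4376, -0.2375, 0.0102]
ee_rot: [-1.57, 0.0, 0.945]
ft_force: [-1.1, 0.6, -0.7]
width: 0.999
```

Call:
arm_command:
  series:
    - {"tx": 0,"ty": 0,"tz": 0,"yaw": 0}
    - {"tx": 0,"ty": 0,"tz": 0,"yaw": 0}
    - {"tx": 0,"ty": 0,"tz": 0,"yaw": 0}
    - {"tx": 0,"ty": 0,"tz": 0,"yaw": 0}
    - {"tx": 0,"ty": 0,"tz": 0,"yaw": 0}
    - {"tx": 0,"ty": 0,"tz": 0,"yaw": 0}
    - {"tx": 0,"ty": 0,"tz": 0,"yaw": 0}
    - {"tx": 0,"ty": 0,"tz": 0,"yaw": 0}
  gripper: 0.6
  force: 40

```text
t: 3.82
tcp_pos: [0.4432, -0.2398, 0.0169]
ee_rot: [-1.581, -0.001, 0.946]
ft_force: [-0.6, -0.4, 25.6]
width: 0.201
```

Call:
arm_command:
  series:
    - {"tx": 0,"ty": -1,"tz": 0,"yaw": 0}
    - {"tx": 0,"ty": -2,"tz": 0,"yaw": 0}
    - {"tx": 0,"ty": -3,"tz": 0,"yaw": 0}
    - {"tx": 0,"ty": -4,"tz": 0,"yaw": 0}
    - {"tx": 0,"ty": -5,"tz": 0,"yaw": 0}
    - {"tx": 0,"ty": -5,"tz": 0,"yaw": 0}

```text
t: 4.32
tcp_pos: [0.4421, -0.2391, 0.1696]
ee_rot: [-1.582, -0.001, 0.946]
ft_force: [1.0, -0.6, -0.0]
width: 0.2
```

```bash
python3 -c "
from h import *
c=grab('wrist','wr2');T=c['world_from_camera']
a=np.radians(-2); y=np.array([-np.sin(a),np.cos(a)])
ctr=np.array([.522,.098])
for k in range(4): print(np.round(ctr+y*(.072-.048*k),4))
q=ctr-y*.072; go(*q,.12,-2)"
```

```text
[0.5245 0.17  ]
[0.5228 0.122 ]
[0.5212 0.074 ]
[0.5195 0.026 ]
tx 8.679 ty 1.546 tz 3.060 yaw 11.24 heading 54.2 tcp [ 0.4413 -0.2387  0.1669] j6 0.13
```

View pics/wr2.png

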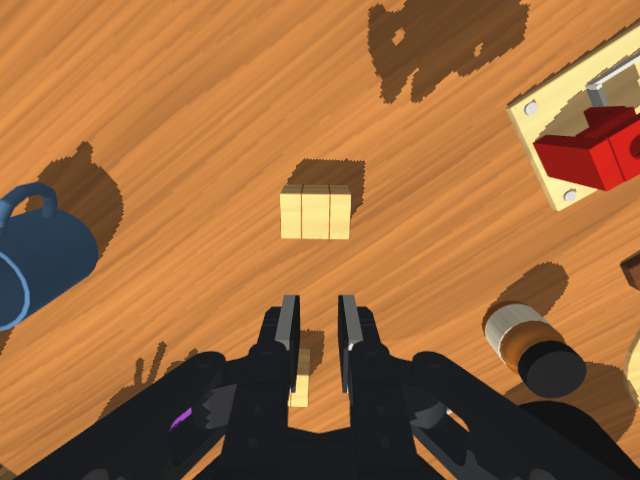

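```bash
python3 - <<'E'
from h import *
c=grab("wrist"); T=c["world_from_camera"]; print(np.round(T,3))
for uv in [(315,215)]:
    x,y,_=w(c,[uv],.03)[0]; f=fitblock(c,x,y); print(np.round(f,4)); go(f[0],f[1],.01,f[2])
t=grab("top")
E
```

```text
[[ 0.584  0.767  0.264  0.374]
 [ 0.812 -0.553 -0.19  -0.189]
 [ 0.001  0.325 -0.946  0.336]
 [ 0.     0.     0.     1.   ]]
[ 4.3690e-01 -2.3780e-01  5.2243e+01  9.4430e-01  3.7840e+03]
tx -0.063 ty 5.156 tz 0.123 yaw 0.39 heading 54.2 tcp [ 0.4403 -0.2381  0.1647] j6 0.13
```

```bash
python3 - <<'E'
from h import *
s=ctrl.sense(); c=grab("wrist"); R=Ro.from_euler('xyz',s["ee_rot"]).as_matrix()
print(s["tcp_pos"],s["ee_rot"],s["width"])
for d in (0,-.019,-.03,-.05): print(d,np.round(p(c,[s["tcp_pos"]+R@[e,d,0] for e in (-.0085,0,.0085)])).tolist())
print(p(c,[s["tcp_pos"]*[1,1,0]+[0,0,.044]]))
d=grab("side"); u=p(d,[s["tcp_pos"]])[0].astype(int); print(u)
a=d["pixels"][u[1]-70:u[1]+90,u[0]-80:u[0]+80].copy(); 
cv2.circle(a,(80,70),2,(0,255,0),-1); a=cv2.resize(a,None,fx=3,fy=3)
b=cv2.resize(c["pixels"][180:420,200:440],(480,480)); cv2.imwrite("pics/dbg.png",np.hstack([a[:480,:],b])[:, :800])
E
```

```text
[ 0.43943269 -0.23758972  0.16323772] [-1.57330373e+00 -3.74217137e-04  9.46136755e-01] 0.20281779948157652
0 [[301.0, 288.0], [317.0, 288.0], [333.0, 288.0]]
-0.019 [[299.0, 306.0], [317.0, 306.0], [335.0, 306.0]]
-0.03 [[297.0, 318.0], [316.0, 318.0], [336.0, 318.0]]
-0.05 [[294.0, 345.0], [316.0, 345.0], [338.0, 345.0]]
[[317.47196446 225.20161064]]
[405 172]
```

View pics/dbg.png

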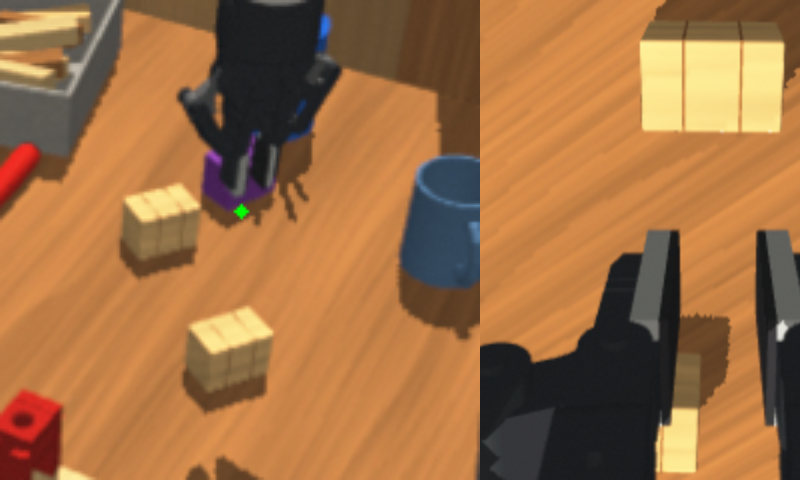

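Call:
arm_command:
  series:
    - {"tx": -0.05,"ty": 1,"tz": 0.08,"yaw": 0.4}
    - {"tx": -0.05,"ty": 2,"tz": 0.08,"yaw": 0.4}
    - {"tx": -0.05,"ty": 2.5,"tz": 0.08,"yaw": 0.4}
    - {"tx": -0.05,"ty": 2.5,"tz": 0.08,"yaw": 0.4}
    - {"tx": -0.05,"ty": 2.5,"tz": 0.08,"yaw": 0.4}
    - {"tx": -0.05,"ty": 2.5,"tz": 0.08,"yaw": 0.4}
    - {"tx": -0.05,"ty": 2.5,"tz": 0.08,"yaw": 0.4}
    - {"tx": -0.05,"ty": 2.5,"tz": 0.08,"yaw": 0.4}
  gripper: -1

```text
t: 5.23
tcp_pos: [0.437, -0.2374, 0.088]
ee_rot: [-1.572, -0.0, 0.912]
ft_force: [0.1, 0.8, -0.5]
width: 0.998
```

```bash
python3 -c "
from h import *
c=grab('wrist','wr3'); f=fitblock(c,.437,-.238); print(np.round(f,4)); go(f[0],f[1],.012,f[2])
s=ctrl.sense(); R=Ro.from_euler('xyz',s['ee_rot']).as_matrix()
a=c['pixels'].copy()
for e in (-.0425,0,.0425):
  for d in (0,-.013): cv2.circle(a,tuple(int(v) for v in p(c,[s['tcp_pos']+R@[e,d,0]])[0]),3,(0,255,0),-1)
cv2.imwrite('pics/wr3a.png',a)"
```

```text
[ 4.3700e-01 -2.3860e-01  5.2146e+01  9.4410e-01  6.7250e+03]
tx -0.029 ty 2.530 tz -0.025 yaw 0.02 heading 52.2 tcp [ 0.4369 -0.2374  0.0879] j6 0.16
```

View pics/wr3a.png

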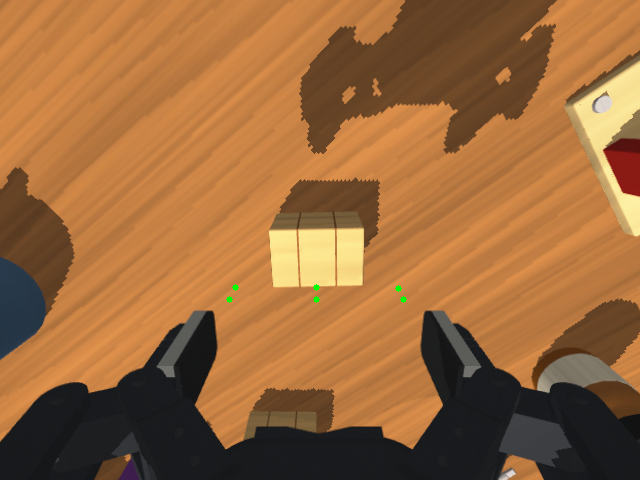

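```bash
python3 - <<'E'
from h import *
c=grab("wrist"); s=ctrl.sense(); R=Ro.from_euler('xyz',s['ee_rot']).as_matrix()
K=c["camera_matrix"];print(K[0,0],c["k1"])
for zo in(-.011,.011):
  for d in (0,-.013,-.02,-.03): print(zo,d,p(c,[s['tcp_pos']+R@[e,d,zo] for e in (-.0425,.0425)]).round().tolist())
print(R.round(2).tolist(), c["world_from_camera"][:3,3], s["tcp_pos"])
E
```

```text
357.64854252742816 0.021992737224045534
-0.011 0 [[237.0, 307.0], [397.0, 307.0]]
-0.011 -0.013 [[231.0, 319.0], [402.0, 320.0]]
-0.011 -0.02 [[228.0, 327.0], [406.0, 327.0]]
-0.011 -0.03 [[222.0, 339.0], [411.0, 339.0]]
0.011 0 [[234.0, 268.0], [400.0, 268.0]]
0.011 -0.013 [[228.0, 279.0], [406.0, 279.0]]
0.011 -0.02 [[224.0, 285.0], [409.0, 285.0]]
0.011 -0.03 [[218.0, 295.0], [415.0, 295.0]]
[[0.61, 0.0, -0.79], [0.79, -0.0, 0.61], [0.0, -1.0, -0.0]] [ 0.37213417 -0.18615151  0.25717263] [ 0.43673477 -0.23732014  0.08776037]
```

Call:
arm_command:
  series:
    - {"tx": -0.03,"ty": 1,"tz": -0.02,"yaw": 0}
    - {"tx": -0.03,"ty": 2,"tz": -0.02,"yaw": 0}
    - {"tx": -0.03,"ty": 2.8,"tz": -0.02,"yaw": 0}
    - {"tx": -0.03,"ty": 3.2,"tz": -0.02,"yaw": 0}
    - {"tx": -0.03,"ty": 3.5,"tz": -0.02,"yaw": 0}
    - {"tx": -0.03,"ty": 3.5,"tz": -0.02,"yaw": 0}

```text
t: 5.83
tcp_pos: [0.4354, -0.2377, -0.0192]
ee_rot: [-1.569, 0.0, 0.911]
ft_force: [-0.3, -0.7, 0.2]
width: 0.998
```

Call:
arm_command:
  series:
    - {"tx": 0,"ty": 0,"tz": 0,"yaw": 0}
    - {"tx": 0,"ty": 0,"tz": 0,"yaw": 0}
    - {"tx": 0,"ty": 0,"tz": 0,"yaw": 0}
    - {"tx": 0,"ty": 0,"tz": 0,"yaw": 0}
    - {"tx": 0,"ty": 0,"tz": 0,"yaw": 0}
    - {"tx": 0,"ty": 0,"tz": 0,"yaw": 0}
    - {"tx": 0,"ty": 0,"tz": 0,"yaw": 0}
  gripper: 0
  force: 40

```text
t: 6.42
tcp_pos: [0.4371, -0.2387, -0.0167]
ee_rot: [-1.573, -0.0, 0.911]
ft_force: [-0.4, -0.4, 7.4]
width: 0.696
```

Call:
arm_command:
  series:
    - {"tx": 0,"ty": -1,"tz": 0,"yaw": 0}
    - {"tx": 0,"ty": -2,"tz": 0,"yaw": 0}
    - {"tx": 0,"ty": -3,"tz": 0,"yaw": 0}
    - {"tx": 0,"ty": -4,"tz": 0,"yaw": 0}
    - {"tx": 0,"ty": -5,"tz": 0,"yaw": 0}
    - {"tx": 0,"ty": -5,"tz": 0,"yaw": 0}

```text
t: 6.92
tcp_pos: [0.439, -0.2397, 0.1381]
ee_rot: [-1.58, -0.002, 0.911]
ft_force: [0.2, -0.0, -0.8]
width: 0.7
```

```bash
python3 -c "
from h import *
go(.42,.05,.14,-2)"
```

```text
tx 7.244 ty -0.111 tz 6.415 yaw 10.84 heading 52.2 tcp [ 0.439  -0.2397  0.1381] j6 0.16
```

```bash
python3 -c "
from h import *
go(.5,.08,.16,-2)"
```

```text
tx 9.669 ty -0.760 tz 4.914 yaw 10.84 heading 52.2 tcp [ 0.439  -0.2397  0.1381] j6 0.16
```

Call:
arm_command:
  series:
    - {"tx": 9.7,"ty": -0.75,"tz": 4.9,"yaw": 10.8}
    - {"tx": 9.7,"ty": -0.75,"tz": 4.9,"yaw": 10.8}
    - {"tx": 9.7,"ty": -0.75,"tz": 4.9,"yaw": 10.8}
    - {"tx": 9.7,"ty": -0.75,"tz": 4.9,"yaw": 10.8}
    - {"tx": 9.7,"ty": -0.75,"tz": 4.9,"yaw": 10.8}
    - {"tx": 9.7,"ty": -0.75,"tz": 4.9,"yaw": 10.8}
    - {"tx": 9.7,"ty": -0.75,"tz": 4.9,"yaw": 10.8}
    - {"tx": 9.7,"ty": -0.75,"tz": 4.9,"yaw": 10.8}
    - {"tx": 9.7,"ty": -0.75,"tz": 4.9,"yaw": 10.8}
    - {"tx": 9.7,"ty": -0.75,"tz": 4.9,"yaw": 10.8}

```text
t: 7.75
tcp_pos: [0.4996, 0.0872, 0.155]
ee_rot: [-1.568, -0.002, -0.032]
ft_force: [-0.5, 0.3, -1.4]
width: 0.693
```

```bash
python3 -c "
from h import *
c=grab('wrist','wr4'); t=grab('top','top4'); v=c['pixels'].copy(); v[330:,360:]=cv2.resize(t['pixels'][260:,250:],(280,150)); cv2.imwrite('pics/m4.png',v)
np.save('c4.npy',c,allow_pickle=True); go(.5,.08,.16,-2)"
```

```text
tx 0.060 ty -0.183 tz -0.106 yaw 0.09 heading -1.6 tcp [0.4983 0.0832 0.1545] j6 1.76
```

View pics/m4.png

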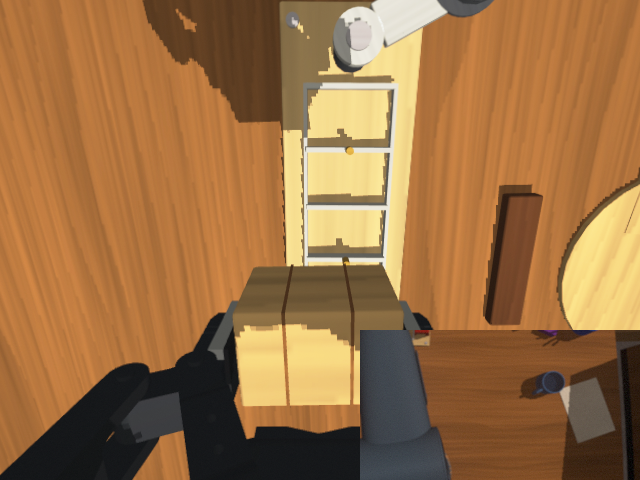

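```bash
python3 -c "
from h import *
c=np.load('c4.npy',allow_pickle=True).item()
print(w(c,[(305,87),(395,87),(305,150),(390,150),(305,207),(387,207),(305,260),(383,260)],.024).round(4))
print(w(c,[(358,36)],.073).round(4))
t=grab('top')
"
```

```text
[[0.4927 0.1957 0.024 ]
 [0.5621 0.1935 0.024 ]
 [0.4907 0.1487 0.024 ]
 [0.5599 0.1465 0.024 ]
 [0.4886 0.1014 0.024 ]
 [0.5589 0.0991 0.024 ]
 [0.4865 0.0527 0.024 ]
 [0.5568 0.0504 0.024 ]]
[[0.5282 0.2192 0.073 ]]
```

```bash
python3 -c "
from h import *
go(.5229,.0763,.04,-2.1)"
```

```text
tx 0.837 ty 3.814 tz -0.170 yaw 0.09 heading -1.6 tcp [0.498  0.0821 0.1544] j6 1.76
```

Call:
arm_command:
  series:
    - {"tx": 0.84,"ty": 1,"tz": -0.17,"yaw": 0.1}
    - {"tx": 0.84,"ty": 2,"tz": -0.17,"yaw": 0.1}
    - {"tx": 0.84,"ty": 3,"tz": -0.17,"yaw": 0.1}
    - {"tx": 0.84,"ty": 3.8,"tz": -0.17,"yaw": 0.1}
    - {"tx": 0.84,"ty": 3.8,"tz": -0.17,"yaw": 0.1}
    - {"tx": 0.84,"ty": 3.8,"tz": -0.17,"yaw": 0.1}
    - {"tx": 0.84,"ty": 3.8,"tz": -0.17,"yaw": 0.1}
    - {"tx": 0.84,"ty": 3.8,"tz": -0.17,"yaw": 0.1}
    - {"tx": 0.84,"ty": 3.8,"tz": -0.17,"yaw": 0.1}
    - {"tx": 0.84,"ty": 3.8,"tz": -0.17,"yaw": 0.1}

```text
t: 8.73
tcp_pos: [0.5241, 0.0761, 0.0418]
ee_rot: [-1.57, -0.002, -0.04]
ft_force: [0.6, 0.6, -0.9]
width: 0.697
```

```bash
python3 -c "
from h import *
go(.5229,.0763,-.002,-2.1); print(ctrl.sense()['ee_rot'])
c=grab('wrist','wr5')
print(w(c,[(0,0)],0).shape)"
```

```text
tx -0.044 ty 1.460 tz 0.006 yaw -0.04 heading -2.3 tcp [0.5241 0.0761 0.0418] j6 1.75
[-1.57032119 -0.0021361  -0.03976667]
(1, 3)
```

View pics/wr5.png

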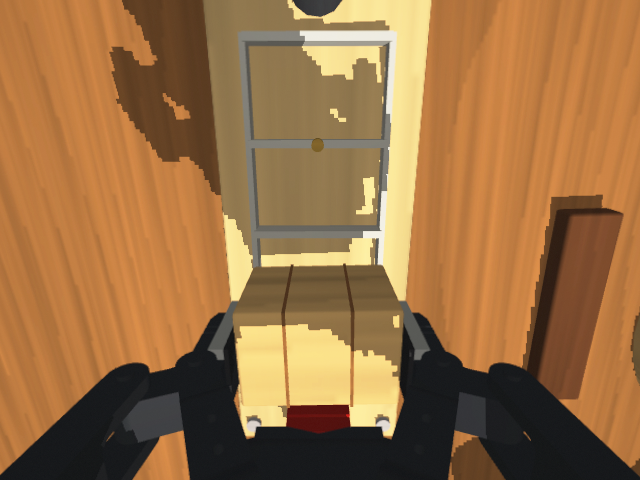

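```bash
python3 -c "
from h import *
c=grab('wrist')
print(w(c,[(252,266),(384,265)],.0585).round(4))
print(w(c,[(235,312),(400,312)],.1025).round(4))
print(w(c,[(253,232),(382,233),(248,143),(388,143),(240,37),(396,36)],.024).round(4)); go(.5229,.0763,-.002,-2.1)"
```

```text
[[0.494  0.0972 0.0585]
 [0.5546 0.0953 0.0585]]
[[0.496  0.0983 0.1025]
 [0.5523 0.096  0.1025]]
[[0.4891 0.1032 0.024 ]
 [0.5595 0.0998 0.024 ]
 [0.4912 0.1499 0.024 ]
 [0.5616 0.1472 0.024 ]
 [0.4925 0.1967 0.024 ]
 [0.5641 0.1943 0.024 ]]
tx -0.030 ty 1.443 tz 0.004 yaw -0.03 heading -2.3 tcp [0.5237 0.0761 0.0413] j6 1.75
```

Call:
arm_command:
  series:
    - {"tx": -0.01,"ty": 0.4,"tz": 0.03,"yaw": 0}
    - {"tx": -0.01,"ty": 0.8,"tz": 0.03,"yaw": 0}
    - {"tx": -0.01,"ty": 1.1,"tz": 0.03,"yaw": 0}
    - {"tx": -0.01,"ty": 1.3,"tz": 0.03,"yaw": 0}
    - {"tx": -0.01,"ty": 1.47,"tz": 0.03,"yaw": 0}
    - {"tx": -0.01,"ty": 1.47,"tz": 0.03,"yaw": 0}
    - {"tx": -0.01,"ty": 1.47,"tz": 0.03,"yaw": 0}
    - {"tx": -0.01,"ty": 1.47,"tz": 0.03,"yaw": 0}

```text
t: 9.5
tcp_pos: [0.5233, 0.077, -0.0033]
ee_rot: [-1.571, -0.0, -0.04]
ft_force: [0.4, -0.9, -1.1]
width: 0.695
```

Call:
arm_command:
  series:
    - {"tx": 0,"ty": 0,"tz": 0,"yaw": 0}
    - {"tx": 0,"ty": 0,"tz": 0,"yaw": 0}
    - {"tx": 0,"ty": 0,"tz": 0,"yaw": 0}
    - {"tx": 0,"ty": -0.3,"tz": 0,"yaw": 0}
    - {"tx": 0,"ty": -1,"tz": 0,"yaw": 0}
    - {"tx": 0,"ty": -2,"tz": 0,"yaw": 0}
    - {"tx": 0,"ty": -3,"tz": 0,"yaw": 0}
    - {"tx": 0,"ty": -4,"tz": 0,"yaw": 0}
    - {"tx": 0,"ty": -4.5,"tz": 0,"yaw": 0}
    - {"tx": 0,"ty": -4.5,"tz": 0,"yaw": 0}
  gripper: -1

```text
t: 10.33
tcp_pos: [0.5252, 0.0772, 0.136]
ee_rot: [-1.569, -0.007, -0.04]
ft_force: [0.5, 0.0, 0.0]
width: 0.999
```

```bash
python3 -c "
from h import *
t=grab('top'); print(np.round(fitblock(t,.5629,-.3753),4))
c=grab('wrist','wr6')
go(.52,-.37,.13,52)"
```

```text
[  0.5646  -0.3768  48.3187   0.6413 320.    ]
tx 0.479 ty 0.068 tz -14.893 yaw -10.85 heading -2.3 tcp [0.5234 0.077  0.1322] j6 1.76
```

Call:
arm_command:
  series:
    - {"tx": 1.9,"ty": 0,"tz": -15,"yaw": -10.9}
    - {"tx": 1.9,"ty": 0,"tz": -15,"yaw": -10.9}
    - {"tx": 1.9,"ty": 0,"tz": -15,"yaw": -10.9}
    - {"tx": 1.9,"ty": 0,"tz": -15,"yaw": -10.9}
    - {"tx": 1.9,"ty": 0,"tz": -15,"yaw": -10.9}
    - {"tx": 1.9,"ty": 0,"tz": -15,"yaw": -10.9}
    - {"tx": 1.9,"ty": 0,"tz": -15,"yaw": -10.9}
    - {"tx": 1.9,"ty": 0,"tz": -15,"yaw": -10.9}
    - {"tx": 1.9,"ty": 0,"tz": -15,"yaw": -10.9}
    - {"tx": 1.9,"ty": 0,"tz": -15,"yaw": -10.9}

```text
t: 11.27
tcp_pos: [0.5559, -0.3145, 0.1298]
ee_rot: [-1.568, 0.0, 0.914]
ft_force: [0.0, -0.5, 0.2]
width: 1.0
```

Call:
arm_command:
  series:
    - {"tx": 0,"ty": 0,"tz": -1,"yaw": 0}
    - {"tx": 0,"ty": 0,"tz": -1,"yaw": 0}
    - {"tx": 0,"ty": 0,"tz": -1,"yaw": 0}

```text
t: 11.52
tcp_pos: [0.5801, -0.3321, 0.1287]
ee_rot: [-1.567, 0.0, 0.91]
ft_force: [-0.6, 0.9, -0.3]
width: 0.999
```

```bash
python3 -c "
from h import *
c=grab('wrist','wr7'); f=fitblock(c,.563,-.3753); print(np.round(f,4)); go(f[0],f[1],-.018,f[2])
t=grab('top'); print(np.round(fitblock(t,.523,.077,.012,.04),4))"
```

```text
[ 5.63300e-01 -3.73900e-01  5.12391e+01  9.45300e-01  4.98000e+03]
tx -1.462 ty 4.907 tz -0.461 yaw 0.19 heading 52.2 tcp [ 0.5797 -0.3311  0.1292] j6 0.14
[5.19000e-01 7.58000e-02 8.95508e+01 7.16100e-01 7.03000e+02]
```

Call:
arm_command:
  series:
    - {"tx": -1.46,"ty": 1,"tz": -0.46,"yaw": 0.2}
    - {"tx": -1.46,"ty": 2,"tz": -0.46,"yaw": 0.2}
    - {"tx": -1.46,"ty": 2,"tz": -0.46,"yaw": 0.2}
    - {"tx": -1.46,"ty": 2.8,"tz": -0.46,"yaw": 0.2}
    - {"tx": -1.46,"ty": 3.6,"tz": -0.46,"yaw": 0.2}
    - {"tx": -1.46,"ty": 4.3,"tz": -0.46,"yaw": 0.2}
    - {"tx": -1.46,"ty": 4.9,"tz": -0.46,"yaw": 0.2}
    - {"tx": -1.46,"ty": 4.9,"tz": -0.46,"yaw": 0.2}

```text
t: 12.28
tcp_pos: [0.5627, -0.3714, -0.0184]
ee_rot: [-1.565, 0.0, 0.895]
ft_force: [0.0, -0.5, -0.8]
width: 1.0
```

Call:
arm_command:
  series:
    - {"tx": 0,"ty": 0,"tz": 0,"yaw": 0}
    - {"tx": 0,"ty": 0,"tz": 0,"yaw": 0}
    - {"tx": 0,"ty": 0,"tz": 0,"yaw": 0}
    - {"tx": 0,"ty": 0,"tz": 0,"yaw": 0}
    - {"tx": 0,"ty": 0,"tz": 0,"yaw": 0}
    - {"tx": 0,"ty": 0,"tz": 0,"yaw": 0}
    - {"tx": 0,"ty": 0,"tz": 0,"yaw": 0}
  gripper: 0
  force: 40

```text
t: 12.87
tcp_pos: [0.5659, -0.3746, -0.0134]
ee_rot: [-1.574, -0.001, 0.894]
ft_force: [0.5, 2.5, 6.6]
width: 0.692
```

Call:
arm_command:
  series:
    - {"tx": 0,"ty": -1,"tz": 0,"yaw": 0}
    - {"tx": 0,"ty": -2,"tz": 0,"yaw": 0}
    - {"tx": 0,"ty": -3,"tz": 0,"yaw": 0}
    - {"tx": 0,"ty": -4,"tz": 0,"yaw": 0}
    - {"tx": 0,"ty": -5,"tz": 0,"yaw": 0}
    - {"tx": 0,"ty": -5.5,"tz": 0,"yaw": 0}
    - {"tx": 0,"ty": -5.5,"tz": 0,"yaw": 0}

```text
t: 13.45
tcp_pos: [0.5666, -0.3755, 0.1549]
ee_rot: [-1.579, -0.001, 0.894]
ft_force: [-0.2, -0.6, -0.4]
width: 0.696
```

```bash
python3 -c "
from h import *
go(.5252,.125,.14,-2.2)"
```

```text
tx 12.143 ty 0.417 tz 11.529 yaw 10.68 heading 51.2 tcp [ 0.5666 -0.3755  0.1549] j6 0.09
```

Call:
arm_command:
  series:
    - {"tx": 12.14,"ty": 0,"tz": 11.53,"yaw": 10.7}
    - {"tx": 12.14,"ty": 0,"tz": 11.53,"yaw": 10.7}
    - {"tx": 12.14,"ty": 0,"tz": 11.53,"yaw": 10.7}
    - {"tx": 12.14,"ty": 0,"tz": 11.53,"yaw": 10.7}
    - {"tx": 12.14,"ty": 0,"tz": 11.53,"yaw": 10.7}
    - {"tx": 12.14,"ty": 0,"tz": 11.53,"yaw": 10.7}
    - {"tx": 12.14,"ty": 0,"tz": 11.53,"yaw": 10.7}
    - {"tx": 12.14,"ty": 0,"tz": 11.53,"yaw": 10.7}
    - {"tx": 12.14,"ty": 0,"tz": 11.53,"yaw": 10.7}
    - {"tx": 12.14,"ty": 0,"tz": 11.53,"yaw": 10.7}

```text
t: 14.28
tcp_pos: [0.5301, 0.0351, 0.1492]
ee_rot: [-1.571, 0.0, -0.041]
ft_force: [1.6, 0.1, -0.2]
width: 0.694
```

```bash
python3 -c "
from h import *
go(.5249,.125,.045,-2.2)"
```

```text
tx -0.294 ty 3.474 tz 2.988 yaw -0.03 heading -2.3 tcp [0.5301 0.0351 0.1492] j6 1.68
```

Call:
arm_command:
  series:
    - {"tx": -0.29,"ty": 0.5,"tz": 2.99,"yaw": 0}
    - {"tx": -0.29,"ty": 0.5,"tz": 2.99,"yaw": 0}
    - {"tx": -0.29,"ty": 0.5,"tz": 2.99,"yaw": 0}
    - {"tx": -0.29,"ty": 0.5,"tz": 2.99,"yaw": 0}
    - {"tx": -0.29,"ty": 1.5,"tz": 2.99,"yaw": 0}
    - {"tx": -0.29,"ty": 2.5,"tz": 2.99,"yaw": 0}
    - {"tx": -0.29,"ty": 3.45,"tz": 2.99,"yaw": 0}
    - {"tx": -0.29,"ty": 3.45,"tz": 2.99,"yaw": 0}
    - {"tx": -0.29,"ty": 3.45,"tz": 2.99,"yaw": 0}
    - {"tx": -0.29,"ty": 3.45,"tz": 2.99,"yaw": 0}

```text
t: 15.12
tcp_pos: [0.5267, 0.1227, 0.0473]
ee_rot: [-1.57, -0.001, -0.041]
ft_force: [-0.4, 0.2, -0.3]
width: 0.69
```

```bash
python3 -c "
from h import *
c=grab('wrist','wr8'); go(.5249,.125,0,-2.2)
v=c['pixels']; cv2.imwrite('pics/wr8c.png',cv2.resize(v[100:400,180:460],None,fx=2,fy=2)); np.save('c8.npy',c,allow_pickle=True)"
```

```text
tx -0.082 ty 1.592 tz 0.064 yaw -0.02 heading -2.3 tcp [0.5272 0.123  0.0477] j6 1.84
```

View pics/wr8c.png

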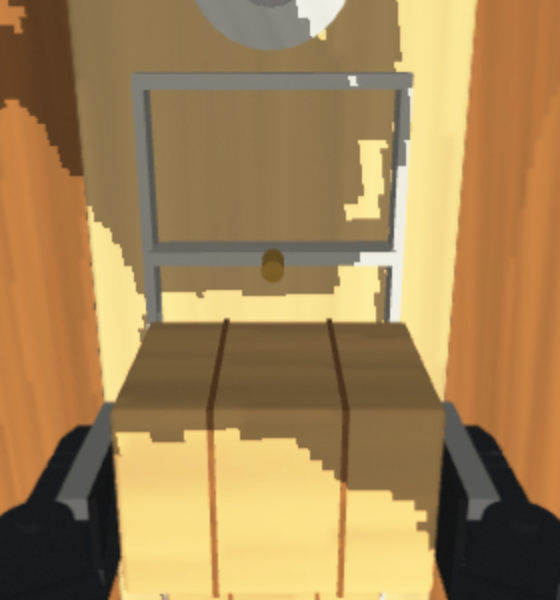

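```bash
python3 -c "
from h import *
c=np.load('c8.npy',allow_pickle=True).item()
print(w(c,[(256,261.5),(382.5,261.5)],.061).round(4))
print(w(c,[(238.5,302.5),(400,303.5)],.105).round(4))
print(w(c,[(253.5,227),(380,227),(248.5,140.5),(385,140.5)],.024).round(4)); go(.5249,.125,0,-2.2)"
```

```text
[[0.4982 0.1446 0.061 ]
 [0.5573 0.1423 0.061 ]]
[[0.4996 0.1467 0.105 ]
 [0.5558 0.1441 0.105 ]]
[[0.4913 0.151  0.024 ]
 [0.5621 0.1481 0.024 ]
 [0.4933 0.1975 0.024 ]
 [0.564  0.1947 0.024 ]]
tx -0.082 ty 1.592 tz 0.064 yaw -0.02 heading -2.3 tcp [0.5272 0.123  0.0477] j6 1.84
```

Call:
arm_command:
  series:
    - {"tx": -0.05,"ty": 0.4,"tz": 0.07,"yaw": 0}
    - {"tx": -0.05,"ty": 0.8,"tz": 0.07,"yaw": 0}
    - {"tx": -0.05,"ty": 1.1,"tz": 0.07,"yaw": 0}
    - {"tx": -0.05,"ty": 1.3,"tz": 0.07,"yaw": 0}
    - {"tx": -0.05,"ty": 1.45,"tz": 0.07,"yaw": 0}
    - {"tx": -0.05,"ty": 1.56,"tz": 0.07,"yaw": 0}
    - {"tx": -0.05,"ty": 1.56,"tz": 0.07,"yaw": 0}
    - {"tx": -0.05,"ty": 1.56,"tz": 0.07,"yaw": 0}

```text
t: 15.83
tcp_pos: [0.5255, 0.1231, 0.0026]
ee_rot: [-1.574, -0.004, -0.041]
ft_force: [-8.6, -14.7, 31.1]
width: 0.697
```

Call:
arm_command:
  series:
    - {"tx": 0,"ty": 0,"tz": 0,"yaw": 0}
    - {"tx": 0,"ty": 0,"tz": 0,"yaw": 0}
    - {"tx": 0,"ty": 0,"tz": 0,"yaw": 0}
    - {"tx": 0,"ty": -0.3,"tz": 0,"yaw": 0}
    - {"tx": 0,"ty": -1,"tz": 0,"yaw": 0}
    - {"tx": 0,"ty": -2,"tz": 0,"yaw": 0}
    - {"tx": 0,"ty": -3,"tz": 0,"yaw": 0}
    - {"tx": 0,"ty": -4,"tz": 0,"yaw": 0}
    - {"tx": 0,"ty": -5,"tz": 0,"yaw": 0}
    - {"tx": 0,"ty": -5,"tz": 0,"yaw": 0}
  gripper: -1

```text
t: 16.67
tcp_pos: [0.5273, 0.1263, 0.1554]
ee_rot: [-1.568, -0.008, -0.039]
ft_force: [0.9, -0.2, -0.7]
width: 0.996
```

```bash
python3 -c "
from h import *
go(.56,.16,.2,-2.2)"
```

```text
tx 1.058 ty -1.474 tz 1.171 yaw -0.01 heading -2.3 tcp [0.5273 0.1263 0.1554] j6 1.85
```

Call:
arm_command:
  series:
    - {"tx": 1.8,"ty": -4,"tz": -0.5,"yaw": 0}
    - {"tx": 1.8,"ty": -4,"tz": -0.5,"yaw": 0}
    - {"tx": 1.8,"ty": -4,"tz": -0.5,"yaw": 0}
    - {"tx": 1.8,"ty": -4,"tz": -0.5,"yaw": 0}
    - {"tx": 1.8,"ty": -4,"tz": -0.5,"yaw": 0}
    - {"tx": 1.8,"ty": -4,"tz": -0.5,"yaw": 0}

```text
t: 17.17
tcp_pos: [0.5778, 0.1083, 0.2688]
ee_rot: [-1.571, 0.0, -0.04]
ft_force: [-0.1, 0.1, -1.3]
width: 1.002
```

```bash
python3 -c "
from h import *
c=grab('wrist','wr9'); np.save('c9.npy',c,allow_pickle=True)
go(.58,.1,.28)"
```

```text
tx 0.106 ty -0.400 tz -0.273 yaw 0.00 heading -2.3 tcp [0.5771 0.1083 0.268 ] j6 1.80
```

View pics/wr9.png

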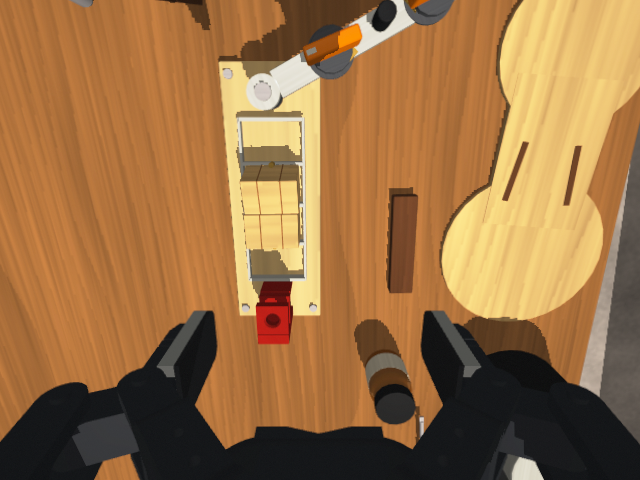

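```bash
python3 -c "
from h import *
c=np.load('c9.npy',allow_pickle=True).item(); a=c['pixels']
for v in range(156,262,2): print(v,a[v,250].tolist(),a[v,268].tolist(),a[v,292].tolist())
C=np.array([.5245,.1012]);y=np.array([.0384,.99926]); x=np.array([.99926,-.0384])
for k,s in ((.024,'b2'),(-.024,'b3')):
  for e in (.02,-.02): print(s,e,p(c,[[*(C+y*(k+e)),.056],[*(C+y*(k+e)),.012]]).round(1).tolist())
"
```

```text
156 [74, 112, 135] [74, 112, 136] [74, 114, 138]
158 [74, 112, 136] [73, 112, 135] [75, 115, 138]
160 [73, 112, 136] [73, 112, 135] [75, 114, 138]
162 [103, 110, 113] [102, 109, 112] [103, 109, 112]
164 [110, 117, 120] [74, 104, 120] [82, 96, 105]
166 [55, 89, 111] [50, 89, 113] [55, 90, 114]
168 [57, 94, 119] [58, 96, 121] [60, 97, 123]
170 [59, 96, 121] [60, 97, 123] [61, 99, 125]
172 [56, 92, 116] [57, 92, 117] [59, 95, 119]
174 [59, 95, 120] [59, 94, 120] [59, 95, 120]
176 [57, 91, 115] [56, 92, 115] [56, 91, 116]
178 [53, 86, 110] [54, 88, 111] [57, 91, 115]
180 [57, 91, 116] [55, 91, 116] [79, 129, 163]
182 [125, 209, 245] [125, 210, 245] [128, 213, 246]
184 [130, 217, 248] [123, 205, 243] [129, 217, 247]
186 [125, 207, 243] [125, 210, 245] [130, 217, 247]
188 [121, 202, 241] [125, 207, 244] [127, 214, 246]
190 [120, 201, 240] [123, 205, 243] [129, 214, 246]
192 [119, 200, 239] [123, 206, 243] [128, 214, 247]
194 [123, 204, 242] [125, 211, 245] [128, 215, 247]
196 [127, 211, 246] [129, 217, 247] [134, 220, 249]
198 [132, 218, 248] [134, 221, 250] [133, 222, 250]
200 [132, 219, 
[... 1046 characters left out ...]
, 199, 239] [116, 194, 236]
242 [122, 205, 242] [120, 201, 241] [118, 196, 238]
244 [125, 208, 243] [121, 203, 241] [121, 203, 241]
246 [125, 205, 243] [120, 199, 239] [126, 213, 246]
248 [124, 198, 236] [127, 208, 242] [138, 218, 245]
250 [88, 120, 138] [136, 211, 241] [144, 222, 247]
252 [77, 98, 108] [70, 107, 129] [143, 222, 247]
254 [107, 133, 146] [70, 107, 129] [144, 223, 247]
256 [97, 113, 120] [70, 106, 128] [144, 223, 247]
258 [93, 103, 107] [71, 106, 129] [144, 222, 247]
260 [75, 82, 85] [70, 106, 129] [144, 222, 247]
b2 0.02 [[268.3, 169.7], [273.3, 164.9]]
b2 -0.02 [[270.0, 206.9], [274.7, 198.7]]
b3 0.02 [[270.3, 214.0], [275.0, 205.2]]
b3 -0.02 [[271.9, 248.3], [276.2, 236.6]]
```

```bash
python3 -c "
from h import *
go(.5255,.119,.10,-2.2)"
```

```text
tx -1.723 ty 5.603 tz 0.289 yaw -0.01 heading -2.3 tcp [0.5771 0.1083 0.268 ] j6 1.80
```

Call:
arm_command:
  series:
    - {"tx": -1.72,"ty": 1.3,"tz": 0.29,"yaw": 0}
    - {"tx": -1.72,"ty": 2.6,"tz": 0.29,"yaw": 0}
    - {"tx": -1.72,"ty": 4,"tz": 0.29,"yaw": 0}
    - {"tx": -1.72,"ty": 5.3,"tz": 0.29,"yaw": 0}
    - {"tx": -1.72,"ty": 6.3,"tz": 0.29,"yaw": 0}
    - {"tx": -1.72,"ty": 7.3,"tz": 0.29,"yaw": 0}
    - {"tx": -1.72,"ty": 8.2,"tz": 0.29,"yaw": 0}
    - {"tx": -1.72,"ty": 8.9,"tz": 0.29,"yaw": 0}
    - {"tx": -1.72,"ty": 8.9,"tz": 0.29,"yaw": 0}
    - {"tx": -1.72,"ty": 8.9,"tz": 0.29,"yaw": 0}

```text
t: 18.05
tcp_pos: [0.5241, 0.1188, 0.0008]
ee_rot: [-1.572, 0.004, -0.039]
ft_force: [0.4, 0.2, -0.0]
width: 1.0
```

Call:
arm_command:
  series:
    - {"tx": 0,"ty": 0,"tz": 0,"yaw": 0}
    - {"tx": 0,"ty": 0,"tz": 0,"yaw": 0}
    - {"tx": 0,"ty": 0,"tz": 0,"yaw": 0}
    - {"tx": 0,"ty": 0,"tz": 0,"yaw": 0}
    - {"tx": 0,"ty": 0,"tz": 0,"yaw": 0}
    - {"tx": 0,"ty": 0,"tz": 0,"yaw": 0}
    - {"tx": 0,"ty": 0,"tz": 0,"yaw": 0}
  gripper: 0

```text
t: 18.63
tcp_pos: [0.5276, 0.1193, 0.0036]
ee_rot: [-1.57, -0.002, -0.04]
ft_force: [-2.0, 0.4, 7.3]
width: 0.698
```

Call:
arm_command:
  series:
    - {"tx": 0,"ty": -1,"tz": 0,"yaw": 0}
    - {"tx": 0,"ty": -2,"tz": 0,"yaw": 0}
    - {"tx": 0,"ty": -3,"tz": 0,"yaw": 0}
    - {"tx": 0,"ty": -3.5,"tz": 0,"yaw": 0}
    - {"tx": 0,"ty": -3.5,"tz": 0,"yaw": 0}

```text
t: 19.05
tcp_pos: [0.529, 0.1195, 0.1115]
ee_rot: [-1.569, -0.007, -0.04]
ft_force: [1.5, 0.9, -0.6]
width: 0.695
```

```bash
python3 -c "
from h import *
c=grab('wrist','wr10');go(.39,.10,.0,-2.2)"
```

```text
tx -4.587 ty 3.624 tz -0.830 yaw -0.02 heading -2.3 tcp [0.528  0.1193 0.1093] j6 1.83
```

Call:
arm_command:
  series:
    - {"tx": -4.6,"ty": 0,"tz": -0.8,"yaw": 0}
    - {"tx": -4.6,"ty": 0,"tz": -0.8,"yaw": 0}
    - {"tx": -4.6,"ty": 0,"tz": -0.8,"yaw": 0}
    - {"tx": -4.6,"ty": 0.5,"tz": -0.8,"yaw": 0}
    - {"tx": -4.6,"ty": 1.5,"tz": -0.8,"yaw": 0}
    - {"tx": -4.6,"ty": 2.5,"tz": -0.8,"yaw": 0}
    - {"tx": -4.6,"ty": 3.3,"tz": -0.8,"yaw": 0}
    - {"tx": -4.6,"ty": 3.8,"tz": -0.8,"yaw": 0}
    - {"tx": -4.6,"ty": 3.8,"tz": -0.8,"yaw": 0}
    - {"tx": -4.6,"ty": 3.8,"tz": -0.8,"yaw": 0}

```text
t: 19.93
tcp_pos: [0.3862, 0.1001, -0.0083]
ee_rot: [-1.572, 0.003, -0.04]
ft_force: [0.6, 0.4, -0.8]
width: 0.694
```

Call:
arm_command:
  series:
    - {"tx": 0,"ty": 0,"tz": 0,"yaw": 0}
    - {"tx": 0,"ty": 0,"tz": 0,"yaw": 0}
    - {"tx": 0,"ty": 0,"tz": 0,"yaw": 0}
    - {"tx": 0,"ty": -0.5,"tz": 0,"yaw": 0}
    - {"tx": 0,"ty": -1.5,"tz": 0,"yaw": 0}
    - {"tx": 0,"ty": -2.5,"tz": 0,"yaw": 0}
    - {"tx": 0,"ty": -3.5,"tz": 0,"yaw": 0}
    - {"tx": 0,"ty": -4,"tz": 0,"yaw": 0}
    - {"tx": 0,"ty": -4,"tz": 0,"yaw": 0}
  gripper: -1

```text
t: 20.68
tcp_pos: [0.39, 0.1011, 0.1167]
ee_rot: [-1.569, -0.006, -0.04]
ft_force: [-0.0, 0.5, -0.1]
width: 0.998
```

```bash
python3 -c "
from h import *
c=grab('wrist','wr11'); f=fitblock(c,.39,.1); print(np.round(f,4));go(f[0],f[1],-.018,f[2])
x=p(c,boxpts(f[0],f[1],np.radians(f[2]))).round(1); print(x.tolist())
t=grab('top'); f=fitblock(t,.39,.1,0,.045); print(np.round(f,4))"
```

```text
[3.870000e-01 1.102000e-01 1.775565e+02 9.380000e-01 5.321000e+03]
tx -0.101 ty 4.427 tz 0.303 yaw 0.03 heading -2.3 tcp [0.3891 0.1008 0.1148] j6 1.86
[[350.8, 192.5], [356.7, 204.4], [349.2, 239.7], [354.6, 258.5], [276.3, 192.4], [269.6, 204.2], [277.9, 239.6], [271.8, 258.4]]
[0.39 0.1  0.   0.   0.  ]
```

Call:
arm_command:
  series:
    - {"tx": -0.1,"ty": 1,"tz": 0.3,"yaw": 0}
    - {"tx": -0.1,"ty": 2,"tz": 0.3,"yaw": 0}
    - {"tx": -0.1,"ty": 2.8,"tz": 0.3,"yaw": 0}
    - {"tx": -0.1,"ty": 3.5,"tz": 0.3,"yaw": 0}
    - {"tx": -0.1,"ty": 4.1,"tz": 0.3,"yaw": 0}
    - {"tx": -0.1,"ty": 4.4,"tz": 0.3,"yaw": 0}
    - {"tx": -0.1,"ty": 4.4,"tz": 0.3,"yaw": 0}
    - {"tx": -0.1,"ty": 4.4,"tz": 0.3,"yaw": 0}

```text
t: 21.45
tcp_pos: [0.3838, 0.1092, -0.0199]
ee_rot: [-1.572, 0.003, -0.04]
ft_force: [-0.0, -0.1, 0.9]
width: 1.004
```

Call:
arm_command:
  series:
    - {"tx": 0,"ty": 0,"tz": 0,"yaw": 0}
    - {"tx": 0,"ty": 0,"tz": 0,"yaw": 0}
    - {"tx": 0,"ty": 0,"tz": 0,"yaw": 0}
    - {"tx": 0,"ty": 0,"tz": 0,"yaw": 0}
    - {"tx": 0,"ty": 0,"tz": 0,"yaw": 0}
    - {"tx": 0,"ty": 0,"tz": 0,"yaw": 0}
    - {"tx": 0,"ty": 0,"tz": 0,"yaw": 0}
  gripper: 0

```text
t: 22.03
tcp_pos: [0.3857, 0.1098, -0.0182]
ee_rot: [-1.57, -0.001, -0.04]
ft_force: [-1.2, 0.1, 7.2]
width: 0.697
```

Call:
arm_command:
  series:
    - {"tx": 0,"ty": -1,"tz": 0,"yaw": 0}
    - {"tx": 0,"ty": -2,"tz": 0,"yaw": 0}
    - {"tx": 0,"ty": -3,"tz": 0,"yaw": 0}
    - {"tx": 0,"ty": -4,"tz": 0,"yaw": 0}
    - {"tx": 0,"ty": -4,"tz": 0,"yaw": 0}

```text
t: 22.45
tcp_pos: [0.3881, 0.1105, 0.1062]
ee_rot: [-1.568, -0.008, -0.04]
ft_force: [0.1, 0.8, -0.5]
width: 0.694
```

```bash
python3 -c "
from h import *
go(.5255,.123,.05,-2.2)"
```

```text
tx 4.547 ty 1.911 tz 0.595 yaw -0.02 heading -2.3 tcp [0.3881 0.1105 0.1062] j6 1.89
```

Call:
arm_command:
  series:
    - {"tx": 4.55,"ty": 0,"tz": 0.6,"yaw": 0}
    - {"tx": 4.55,"ty": 0,"tz": 0.6,"yaw": 0}
    - {"tx": 4.55,"ty": 0,"tz": 0.6,"yaw": 0}
    - {"tx": 4.55,"ty": 0,"tz": 0.6,"yaw": 0}
    - {"tx": 4.55,"ty": 0.5,"tz": 0.6,"yaw": 0}
    - {"tx": 4.55,"ty": 1.2,"tz": 0.6,"yaw": 0}
    - {"tx": 4.55,"ty": 2,"tz": 0.6,"yaw": 0}
    - {"tx": 4.55,"ty": 2,"tz": 0.6,"yaw": 0}
    - {"tx": 4.55,"ty": 2,"tz": 0.6,"yaw": 0}
    - {"tx": 4.55,"ty": 2,"tz": 0.6,"yaw": 0}

```text
t: 23.28
tcp_pos: [0.5227, 0.1223, 0.0421]
ee_rot: [-1.571, -0.001, -0.04]
ft_force: [0.3, 0.6, 0.2]
width: 0.694
```

```bash
python3 -c "
from h import *
go(.5255,.123,-.0042,-2.2)"
```

```text
tx 0.093 ty 1.544 tz 0.026 yaw -0.01 heading -2.3 tcp [0.5227 0.1223 0.0421] j6 1.84
```

Call:
arm_command:
  series:
    - {"tx": 0.08,"ty": 0.2,"tz": 0.02,"yaw": 0}
    - {"tx": 0.08,"ty": 0.5,"tz": 0.02,"yaw": 0}
    - {"tx": 0.08,"ty": 0.8,"tz": 0.02,"yaw": 0}
    - {"tx": 0.08,"ty": 1.0,"tz": 0.02,"yaw": 0}
    - {"tx": 0.08,"ty": 1.2,"tz": 0.02,"yaw": 0}
    - {"tx": 0.08,"ty": 1.35,"tz": 0.02,"yaw": 0}
    - {"tx": 0.08,"ty": 1.45,"tz": 0.02,"yaw": 0}
    - {"tx": 0.08,"ty": 1.5,"tz": 0.02,"yaw": 0}
    - {"tx": 0.08,"ty": 1.5,"tz": 0.02,"yaw": 0}

```text
t: 24.03
tcp_pos: [0.5245, 0.1227, -0.0042]
ee_rot: [-1.571, 0.001, -0.04]
ft_force: [-0.3, -0.2, -0.6]
width: 0.694
```

No contact this time. Release, lift and check.

Call:
arm_command:
  series:
    - {"tx": 0,"ty": 0,"tz": 0,"yaw": 0}
    - {"tx": 0,"ty": 0,"tz": 0,"yaw": 0}
    - {"tx": 0,"ty": 0,"tz": 0,"yaw": 0}
    - {"tx": 0,"ty": -0.3,"tz": 0,"yaw": 0}
    - {"tx": 0,"ty": -1,"tz": 0,"yaw": 0}
    - {"tx": 0,"ty": -2,"tz": 0,"yaw": 0}
    - {"tx": 0,"ty": -3,"tz": 0,"yaw": 0}
    - {"tx": 0,"ty": -4,"tz": 0,"yaw": 0}
    - {"tx": 0,"ty": -5,"tz": 0,"yaw": 0}
    - {"tx": 0,"ty": -5,"tz": 0,"yaw": 0}
  gripper: -1

```text
t: 24.87
tcp_pos: [0.5275, 0.1234, 0.1528]
ee_rot: [-1.568, -0.009, -0.04]
ft_force: [1.5, -0.6, 0.5]
width: 0.995
```

Call:
arm_command:
  series:
    - {"tx": 2.8,"ty": -4.2,"tz": -0.5,"yaw": 0}
    - {"tx": 2.8,"ty": -4.2,"tz": -0.5,"yaw": 0}
    - {"tx": 2.8,"ty": -4.2,"tz": -0.5,"yaw": 0}
    - {"tx": 2.8,"ty": -4.2,"tz": -0.5,"yaw": 0}
    - {"tx": 2.8,"ty": -4.2,"tz": -0.5,"yaw": 0}
    - {"tx": 2.8,"ty": -4.2,"tz": -0.5,"yaw": 0}

```text
t: 25.37
tcp_pos: [0.6091, 0.1042, 0.2732]
ee_rot: [-1.57, -0.002, -0.04]
ft_force: [-0.2, -0.3, -1.3]
width: 1.0
```

```bash
python3 -c "
from h import *
c=grab('wrist','wr12'); np.save('c12.npy',c,allow_pickle=True); a=c['pixels']
C=np.array([.524,.0995]);y=np.array([.0384,.99926])
for k,s in ((.024,'b2'),(-.024,'b3')):
  for e in (.02,-.02): print(s,e,p(c,[[*(C+y*(k+e)),.056],[*(C+y*(k+e)),.012]]).round(1).tolist())
u0,v0=p(c,[[*(C+y*.024),.056]])[0]
print(v0,u0); u=int(u0)+4
print([(v,int(a[v,u-14:u+14].mean())) for v in range(int(v0)-34,int(v0)+64,2)])
# strap: orange, handle
hs=cv2.cvtColor(a,cv2.COLOR_BGR2HSV); m=((hs[...,0]>8)&(hs[...,0]<18)&(hs[...,1]>225)&(hs[...,2]>170)).astype(np.uint8)
n,_,st,ce=cv2.connectedComponentsWithStats(m)
for i in range(1,n):
  if st[i,4]>80: print('orange',st[i],ce[i].round(), w(c,[ce[i]],.117).round(4))
"
```

```text
b2 0.02 [[238.3, 168.2], [246.2, 163.6]]
b2 -0.02 [[241.0, 205.1], [248.3, 197.1]]
b3 0.02 [[241.5, 212.2], [248.8, 203.6]]
b3 -0.02 [[244.0, 246.3], [250.8, 234.8]]
186.93134441903598 239.69497115954903
[(152, 104), (154, 104), (156, 104), (158, 96), (160, 102), (162, 102), (164, 92), (166, 77), (168, 75), (170, 182), (172, 181), (174, 182), (176, 180), (178, 179), (180, 179), (182, 181), (184, 183), (186, 187), (188, 188), (190, 189), (192, 186), (194, 184), (196, 183), (198, 185), (200, 186), (202, 187), (204, 191), (206, 81), (208, 76), (210, 78), (212, 171), (214, 187), (216, 185), (218, 185), (220, 183), (222, 184), (224, 185), (226, 187), (228, 186), (230, 185), (232, 180), (234, 177), (236, 176), (238, 178), (240, 179), (242, 179), (244, 182), (246, 169), (248, 118)]
orange [267  49  31  14 214] [280.  55.] [[0.5835 0.2394 0.117 ]]
```

```bash
python3 -c "
from h import *
go(.638,.269,.22,114.4)"
```

```text
tx 0.783 ty 1.733 tz 5.528 yaw 12.66 heading -2.3 tcp [0.6079 0.1042 0.272 ] j6 1.78
```

Call:
arm_command:
  series:
    - {"tx": 0.78,"ty": 1.7,"tz": 5.5,"yaw": -23.3}
    - {"tx": 0.78,"ty": 1.7,"tz": 5.5,"yaw": -23.3}
    - {"tx": 0.78,"ty": 1.7,"tz": 5.5,"yaw": -23.3}
    - {"tx": 0.78,"ty": 1.7,"tz": 5.5,"yaw": -23.3}
    - {"tx": 0.78,"ty": 1.7,"tz": 5.5,"yaw": -23.3}
    - {"tx": 0.78,"ty": 1.7,"tz": 5.5,"yaw": -23.3}
    - {"tx": 0.78,"ty": 1.7,"tz": 5.5,"yaw": -23.3}
    - {"tx": 0.78,"ty": 1.7,"tz": 5.5,"yaw": -23.3}
    - {"tx": 0.78,"ty": 1.7,"tz": 5.5,"yaw": -23.3}
    - {"tx": 0.78,"ty": 1.7,"tz": 5.5,"yaw": -23.3}

```text
t: 26.25
tcp_pos: [0.6363, 0.2683, 0.2198]
ee_rot: [-1.569, 0.002, 1.217]
ft_force: [0.0, 0.2, 0.7]
width: 1.002
```

Call:
arm_command:
  series:
    - {"tx": 0,"ty": 0,"tz": 0,"yaw": -9}
    - {"tx": 0,"ty": 0,"tz": 0,"yaw": -9}
    - {"tx": 0,"ty": 0,"tz": 0,"yaw": -9}
    - {"tx": 0,"ty": 0,"tz": 0,"yaw": -9}
    - {"tx": 0,"ty": 0,"tz": 0,"yaw": -9}
    - {"tx": 0,"ty": 0,"tz": 0,"yaw": -9}
    - {"tx": 0,"ty": 0,"tz": 0,"yaw": -9}

```text
t: 26.83
tcp_pos: [0.6364, 0.2681, 0.2199]
ee_rot: [-1.568, -0.0, 2.003]
ft_force: [0.3, 0.2, 0.2]
width: 1.002
```

```bash
cat >> h.py <<'E'
def orange(c,z=.117,amin=60):
    hs=cv2.cvtColor(c["pixels"],cv2.COLOR_BGR2HSV); m=((hs[...,0]>6)&(hs[...,0]<16)&(hs[...,1]>215)&(hs[...,2]>140)).astype(np.uint8)
    m=cv2.morphologyEx(m,cv2.MORPH_OPEN,np.ones((3,3),np.uint8)); n,l,st,ce=cv2.connectedComponentsWithStats(m)
    for i in range(1,n):
        if st[i,4]>amin:
            q=w(c,np.argwhere(l==i)[:,::-1],z)[:,:2]; r=cv2.minAreaRect((q*1000).astype(np.float32))
            print('orange',st[i].tolist(),ce[i].round().tolist(),'rect mm',np.round(r[0],1),np.round(r[1],1),round(r[2],1))
E
python3 -c "
from h import *
c=grab('wrist','wr13'); np.save('c13.npy',c,allow_pickle=True); orange(c); go(.638,.269,.22,114.4)
print(p(c,[[.638,.269,.114]]))"
```

```text
tx 0.003 ty -0.002 tz -0.060 yaw 0.06 heading 114.7 tcp [0.6364 0.2682 0.22  ] j6 -0.03
[[317.33551023 231.48454147]]
```

```bash
python3 -c "
from h import *
c=np.load('c13.npy',allow_pickle=True).item(); a=c['pixels']; hs=cv2.cvtColor(a,cv2.COLOR_BGR2HSV)
m=(hs[...,1]>210)&(hs[...,2]>150); print(m.sum()); q=np.argwhere(m); print(q.mean(0),q.min(0),q.max(0), hs[m].mean(0), hs[m].min(0),hs[m].max(0))
cv2.imwrite('pics/wr13a.png',a)"
```

```text
2734
[133.164594   411.74433065] [  4 310] [311 549] [ 10.24286759 242.81602048 231.04754938] [  1 211 151] [ 19 255 254]
```

View pics/wr13a.png

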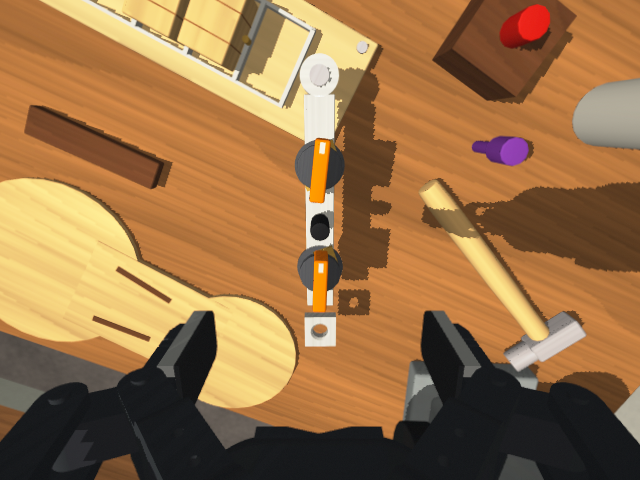

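```bash
python3 -c "
from h import *
c=np.load('c13.npy',allow_pickle=True).item()
H=w(c,[(319,75)],.073)[0]; L=w(c,[(320,331)],.07)[0]; K=w(c,[(320,231)],.114)[0]
print(H,L,K,np.linalg.norm((L-H)[:2]),np.degrees(np.arctan2(*(L-H)[1::-1])),np.linalg.norm((K-H)[:2]))
d=np.array([np.cos(a:=np.radians(24.4)),np.sin(a)])
print(H[:2]+.12*d); go(*K[:2],.061,114.4)
s=ctrl.sense(); print('pin',w(c,[(530,25)],.086))"
```

```text
[0.52942945 0.22019806 0.073     ] [0.74543268 0.32141221 0.07      ] [0.63673171 0.27077239 0.114     ] 0.23854077665793044 25.106708459091987 0.11862351932380476
[0.63871148 0.26977059]
tx 0.073 ty 5.298 tz -0.060 yaw 0.06 heading 114.7 tcp [0.6364 0.2682 0.22  ] j6 -0.03
pin [[0.4362781  0.34796719 0.086     ]]
```

Call:
arm_command:
  series:
    - {"tx": 0.06,"ty": 1,"tz": -0.08,"yaw": 0}
    - {"tx": 0.06,"ty": 2,"tz": -0.08,"yaw": 0}
    - {"tx": 0.06,"ty": 3,"tz": -0.08,"yaw": 0}
    - {"tx": 0.06,"ty": 4,"tz": -0.08,"yaw": 0}
    - {"tx": 0.06,"ty": 4.8,"tz": -0.08,"yaw": 0}
    - {"tx": 0.06,"ty": 5.3,"tz": -0.08,"yaw": 0}
    - {"tx": 0.06,"ty": 5.3,"tz": -0.08,"yaw": 0}
    - {"tx": 0.06,"ty": 5.3,"tz": -0.08,"yaw": 0}

```text
t: 27.55
tcp_pos: [0.6378, 0.2706, 0.0611]
ee_rot: [-1.568, -0.0, 1.995]
ft_force: [0.4, -0.0, 0.0]
width: 1.0
```

Call:
arm_command:
  series:
    - {"tx": 0,"ty": 0,"tz": 0,"yaw": 0}
    - {"tx": 0,"ty": 0,"tz": 0,"yaw": 0}
    - {"tx": 0,"ty": 0,"tz": 0,"yaw": 0}
    - {"tx": 0,"ty": 0,"tz": 0,"yaw": 0}
    - {"tx": 0,"ty": 0,"tz": 0,"yaw": 0}
    - {"tx": 0,"ty": 0,"tz": 0,"yaw": 0}
    - {"tx": 0,"ty": 0,"tz": 0,"yaw": 0}
    - {"tx": 0,"ty": 0,"tz": 0,"yaw": 0}
    - {"tx": 0,"ty": 0,"tz": 0,"yaw": 0}
  gripper: 0.75
  force: 25

```text
t: 28.3
tcp_pos: [0.6396, 0.271, 0.0627]
ee_rot: [-1.572, -0.0, 1.996]
ft_force: [-1.4, -0.2, 5.5]
width: 0.177
```

```bash
python3 -c "
from h import *
s=ctrl.sense(); P=s['tcp_pos']; R=Ro.from_euler('xyz',s['ee_rot']).as_matrix(); print(P,s['width'],s['ft_force'])
H=np.array([.529,.2198]); v=P[:2]-H; a0=np.arctan2(v[1],v[0]); r=.12; print(np.linalg.norm(v),np.degrees(a0))
for k in range(1,25):
  a=a0-np.radians(5*k); X=np.r_[H+r*np.array([np.cos(a),np.sin(a)]),P[2]]; d=R.T@(X-P)/.03; print(k,np.degrees(a).round(1),d.round(2))"
```

```text
[0.63960363 0.27096597 0.0626886 ] 0.1769557998545093 [-1.41561419 -0.2490235   5.53662225]
0.12186516839946591 24.825572138859176
1 19.8 [-0.35 -0.    0.07]
2 14.8 [-0.7  -0.    0.12]
3 9.8 [-1.04 -0.    0.19]
4 4.8 [-1.37 -0.    0.29]
5 -0.2 [-1.69 -0.    0.42]
6 -5.2 [-2.01 -0.    0.58]
7 -10.2 [-2.3  -0.    0.77]
8 -15.2 [-2.58 -0.    0.98]
9 -20.2 [-2.84 -0.    1.21]
10 -25.2 [-3.08 -0.    1.46]
11 -30.2 [-3.29 -0.    1.74]
12 -35.2 [-3.48 -0.    2.03]
13 -40.2 [-3.65 -0.    2.34]
14 -45.2 [-3.78 -0.    2.66]
15 -50.2 [-3.89 -0.    2.99]
16 -55.2 [-3.97 -0.    3.33]
17 -60.2 [-4.02 -0.    3.68]
18 -65.2 [-4.03 -0.    4.03]
19 -70.2 [-4.02 -0.    4.38]
20 -75.2 [-3.98 -0.    4.72]
21 -80.2 [-3.91 -0.    5.06]
22 -85.2 [-3.8 -0.   5.4]
23 -90.2 [-3.67 -0.    5.72]
24 -95.2 [-3.52 -0.    6.03]
```

Call:
arm_command:
  series:
    - {"tx": -0.35,"ty": 0,"tz": 0.07,"yaw": 1}
    - {"tx": -0.7,"ty": 0,"tz": 0.12,"yaw": 2}
    - {"tx": -1.04,"ty": 0,"tz": 0.19,"yaw": 3}
    - {"tx": -1.37,"ty": 0,"tz": 0.29,"yaw": 4}
    - {"tx": -1.69,"ty": 0,"tz": 0.42,"yaw": 5}
    - {"tx": -2.01,"ty": 0,"tz": 0.58,"yaw": 6}
    - {"tx": -2.3,"ty": 0,"tz": 0.77,"yaw": 7}
    - {"tx": -2.58,"ty": 0,"tz": 0.98,"yaw": 8}
    - {"tx": -2.84,"ty": 0,"tz": 1.21,"yaw": 9}
    - {"tx": -3.08,"ty": 0,"tz": 1.46,"yaw": 10}

```text
t: 29.13
tcp_pos: [0.64, 0.168, 0.0627]
ee_rot: [-1.575, -0.002, 1.118]
ft_force: [6.7, -2.9, 1.7]
width: 0.177
```

```bash
cat > arc.py <<'E'
from h import *
s=ctrl.sense(); P=s['tcp_pos']; R=Ro.from_euler('xyz',s['ee_rot']).as_matrix(); print(P,s['width'],s['ft_force'])
H=np.array([.529,.2198]); v=P[:2]-H; a0=np.arctan2(v[1],v[0]); r=.12; print(np.linalg.norm(v),np.degrees(a0),np.degrees(s['ee_rot'][2]))
for k in range(1,11):
  a=a0-np.radians(5*k); X=np.r_[H+r*np.array([np.cos(a),np.sin(a)]),P[2]]; d=R.T@(X-P)/.03; print(k,np.degrees(a).round(1),d.round(2))
E
python3 arc.py
```

```text
[0.6400387  0.16795014 0.06274062] 0.1770835137723767 [ 6.65546969 -2.85531082  1.72360042]
0.12254794922101844 -25.03036703768318 64.0629665067
1 -30.0 [-0.35 -0.    0.09]
2 -35.0 [-0.7  -0.    0.13]
3 -40.0 [-1.04 -0.    0.2 ]
4 -45.0 [-1.37 -0.    0.3 ]
5 -50.0 [-1.7  -0.    0.43]
6 -55.0 [-2.01 -0.01  0.59]
7 -60.0 [-2.31 -0.01  0.77]
8 -65.0 [-2.59 -0.01  0.98]
9 -70.0 [-2.85 -0.01  1.21]
10 -75.0 [-3.09 -0.01  1.47]
```

Call:
arm_command:
  series:
    - {"tx": -0.35,"ty": 0,"tz": 0.06,"yaw": 1}
    - {"tx": -0.7,"ty": 0,"tz": 0.11,"yaw": 2}
    - {"tx": -1.04,"ty": 0,"tz": 0.18,"yaw": 3}
    - {"tx": -1.37,"ty": 0,"tz": 0.28,"yaw": 4}
    - {"tx": -1.69,"ty": 0,"tz": 0.41,"yaw": 5}
    - {"tx": -2.01,"ty": 0,"tz": 0.57,"yaw": 6}
    - {"tx": -2.3,"ty": 0,"tz": 0.76,"yaw": 7}
    - {"tx": -2.58,"ty": 0,"tz": 0.97,"yaw": 8}
    - {"tx": -2.84,"ty": 0,"tz": 1.2,"yaw": 9}
    - {"tx": -3.08,"ty": 0,"tz": 1.45,"yaw": 10}

```text
t: 29.97
tcp_pos: [0.5602, 0.101, 0.0627]
ee_rot: [-1.577, -0.003, 0.243]
ft_force: [4.6, -12.8, 4.1]
width: 0.176
```

```bash
python3 arc.py
```

```text
[0.5601653  0.10095342 0.06269689] 0.17553152463474261 [  4.61820469 -12.78135236   4.06865357]
0.12286490752586277 -75.306096127081 13.945091465101978
1 -80.3 [-0.35 -0.    0.11]
2 -85.3 [-0.7  -0.    0.15]
3 -90.3 [-1.04 -0.    0.22]
4 -95.3 [-1.37 -0.01  0.32]
5 -100.3 [-1.7  -0.01  0.45]
6 -105.3 [-2.01 -0.01  0.61]
7 -110.3 [-2.3  -0.01  0.79]
8 -115.3 [-2.58 -0.01  1.  ]
9 -120.3 [-2.84 -0.01  1.23]
10 -125.3 [-3.08 -0.02  1.48]
```

Call:
arm_command:
  series:
    - {"tx": -0.2,"ty": 0,"tz": 0,"yaw": 0.6}
    - {"tx": -0.45,"ty": 0,"tz": 0.0,"yaw": 1.3}
    - {"tx": -0.7,"ty": 0,"tz": 0.03,"yaw": 2}
    - {"tx": -0.9,"ty": 0,"tz": 0.08,"yaw": 2.6}
    - {"tx": -1.05,"ty": 0,"tz": 0.13,"yaw": 3.1}
    - {"tx": -1.15,"ty": 0,"tz": 0.16,"yaw": 3.4}
    - {"tx": -1.19,"ty": 0,"tz": 0.17,"yaw": 3.4}
    - {"tx": -1.19,"ty": 0,"tz": 0.17,"yaw": 3.4}

```text
t: 30.63
tcp_pos: [0.5244, 0.0971, 0.0627]
ee_rot: [-1.577, -0.004, -0.049]
ft_force: [6.3, -17.1, 2.5]
width: 0.172
```

```bash
python3 arc.py | head -2; python3 -c "
from h import *
c=grab('wrist','wr14'); orange(c)"
```

```text
[0.52444388 0.09707553 0.06269429] 0.17189013408748702 [  6.33757245 -17.07507718   2.47393383]
0.1228090116571714 -92.126117936135 -2.8113072945853723
orange [296, 147, 46, 138, 4168] [318.0, 219.0] rect mm [526.3 149.2] [46.4 11.1] 81.5
orange [308, 393, 28, 6, 137] [321.0, 395.0] rect mm [524.3  77.6] [ 2.4 10.7] 89.8
```

Call:
arm_command:
  series:
    - {"tx": -0.08,"ty": 0,"tz": -0.08,"yaw": 0}
    - {"tx": -0.12,"ty": 0,"tz": -0.08,"yaw": 0}
    - {"tx": -0.12,"ty": 0,"tz": -0.08,"yaw": 0}
    - {"tx": -0.12,"ty": 0,"tz": -0.08,"yaw": 0}

```text
t: 31.02
tcp_pos: [0.5245, 0.0971, 0.0628]
ee_rot: [-1.572, -0.01, -0.048]
ft_force: [20.7, -7.2, -10.3]
width: 0.172
```

Call:
arm_command:
  series:
    - {"tx": 0.1,"ty": 0,"tz": 0,"yaw": 0}
    - {"tx": 0.1,"ty": 0,"tz": 0,"yaw": 0}
    - {"tx": 0.1,"ty": 0,"tz": 0,"yaw": 0}
    - {"tx": 0.1,"ty": 0,"tz": 0,"yaw": 0}
    - {"tx": 0.1,"ty": -1,"tz": 0,"yaw": 0}
    - {"tx": 0.1,"ty": -2,"tz": 0,"yaw": 0}
    - {"tx": 0.1,"ty": -3,"tz": 0,"yaw": 0}
    - {"tx": 0.1,"ty": -4,"tz": 0,"yaw": 0}
    - {"tx": 0.1,"ty": -5,"tz": 0,"yaw": 0}
    - {"tx": 0.1,"ty": -5,"tz": 0,"yaw": 0}
  gripper: -1

```text
t: 31.85
tcp_pos: [0.5237, 0.0985, 0.2178]
ee_rot: [-1.569, -0.007, -0.046]
ft_force: [0.1, -0.3, -0.3]
width: 0.999
```

Call:
arm_command:
  series:
    - {"tx": 1,"ty": -2,"tz": -0.5,"yaw": 0}
    - {"tx": 1,"ty": -2,"tz": -0.5,"yaw": 0}
    - {"tx": 1,"ty": -2,"tz": -0.5,"yaw": 0}

```text
t: 32.1
tcp_pos: [0.5535, 0.0811, 0.2757]
ee_rot: [-1.57, -0.006, -0.047]
ft_force: [-1.0, 0.5, -0.0]
width: 0.998
```

```bash
cat >> h.py <<'E'
def red(c,z,amin=60):
    hs=cv2.cvtColor(c["pixels"],cv2.COLOR_BGR2HSV); m=(((hs[...,0]<4)|(hs[...,0]>174))&(hs[...,1]>190)&(hs[...,2]>90)).astype(np.uint8)
    n,l,st,ce=cv2.connectedComponentsWithStats(m)
    for i in range(1,n):
        if st[i,4]>amin: print('red',st[i].tolist(),ce[i].round(1).tolist(),w(c,[ce[i]],z).round(4).tolist())
E
python3 -c "
from h import *
c=grab('wrist','wr15'); np.save('c15.npy',c,allow_pickle=True);red(c,.082)
a=c['pixels']; f=p(c,[[.5199,-.0225,.082]])[0]; print(f)
u,v=f.astype(int); print(a[v-24:v+25:3,u-24:u+25:3].max(-1))
h=p(c,[[.529,.2198,.073],[.5243,.0985,.114],[.5253,.146,.117],[.5225,.05,.117]]); print(h.round())
orange(c); go(.434,.347,.15,90)"
```

```text
red [276, 272, 34, 48, 1184] [292.7, 298.3] [[0.5205, -0.0235, 0.082]]
[292.07246461 297.48213762]
[[248 251 139 136 101 102 101 102  99 100 100 100 100 202 251 252 253]
 [248 251 247 136 101 101  98  98 100  99 100 100 100 197 250 252 253]
 [248 250 247  84  84  84  84  83  84  83  82  81  81  82 250 252 253]
 [247 250 248 204 203 205 207 206 206 204 204 203 203 202 250 252 253]
 [247 250 247 203 200 200 203 204 203 204 204 204 203 203 250 252 253]
 [247 249 247 202 202 200 202 199 146 194 206 205 204 201 250 252 252]
 [247 249 248 207 205 203 168  98  93  91 142 205 204 203 250 252 252]
 [239 241 238 208 206 202  82  98  97 100 106 203 203 202 228 231 231]
 [168 192 179 204 205 205 112  85 104  93  93 204 202 203 184 190 188]
 [167 190 179 203 205 205 160 127  92  92 133 204 203 201 184 190 189]
 [168 190 180 202 204 204 202 193 179 192 203 204 203 204 184 190 190]
 [171 188 182 205 205 206 204 203 204 204 204 203 202 206 184 190 193]
 [173 183 183 192 177 177 173 172 168 169 163 160 161 161 185 189 193]
 [176 177 184 157 208 210 207 205 205 205 205 206 205 207 186 189 193]
 [178 171 186 148 208 209 210 208 206 206 206 207 207 209 188 189 195]
 [176 166 187 152 208 210 210 210 208 208 207 208 208 209 188 188 195]
 [175 163 189 181 178 184 199 198 192 177 201 195 181 177 191 188 197]]
[[284.  59.]
 [286. 197.]
 [282. 145.]
 [287. 247.]]
tx -4.374 ty 4.117 tz 8.656 yaw 17.46 heading -2.7 tcp [0.5525 0.0814 0.2737] j6 1.76
```

```bash
python3 -c "
from h import *
c=np.load('c15.npy',allow_pickle=True).item(); a=c['pixels'].max(-1)
m=np.zeros(a.shape,np.uint8); m[284:308,280:306]=(a[284:308,280:306]<150); m=cv2.morphologyEx(m,cv2.MORPH_OPEN,np.ones((3,3)))
cn=max(cv2.findContours(m,0,1)[0],key=len); q=w(c,cn[:,0,:],.082)[:,:2]; print(cv2.minEnclosingCircle((q*1000).astype(np.float32)), cv2.fitEllipse((q*1000).astype(np.float32)))
t=grab('top'); red(t,.086,10); s=grab('side'); red(s,.071,10)"
```

```text
((520.3389892578125, -19.939430236816406), 8.715970039367676) ((520.5299682617188, -19.952266693115234), (15.349344253540039, 16.88159942626953), 177.84521484375)
red [451, 181, 36, 9, 196] [469.2, 185.4] [[0.7028, -0.3656, 0.086]]
red [329, 251, 17, 13, 115] [338.7, 256.3] [[0.5179, -0.033, 0.086]]
red [188, 320, 14, 12, 111] [194.3, 325.2] [[0.3461, 0.3172, 0.086]]
red [421, 68, 12, 39, 66] [427.1, 86.1] [[0.5997, -0.8269, 0.071]]
red [418, 79, 5, 32, 45] [420.3, 93.0] [[0.6023, -0.7745, 0.071]]
red [330, 150, 8, 13, 71] [333.1, 154.9] [[0.6852, -0.3375, 0.071]]
red [324, 233, 21, 18, 220] [333.8, 241.0] [[0.5219, -0.0321, 0.071]]
red [327, 253, 12, 14, 54] [332.0, 261.1] [[0.4951, 0.0274, 0.071]]
red [337, 252, 6, 8, 27] [340.3, 256.0] [[0.4864, 0.0043, 0.071]]
red [272, 375, 13, 20, 215] [278.2, 384.3] [[0.4337, 0.3505, 0.071]]
red [322, 374, 16, 26, 349] [329.3, 386.3] [[0.3509, 0.3101, 0.071]]
```

Call:
arm_command:
  series:
    - {"tx": -4.37,"ty": 2,"tz": 8.65,"yaw": -18.5}
    - {"tx": -4.37,"ty": 2,"tz": 8.65,"yaw": -18.5}
    - {"tx": -4.37,"ty": 2,"tz": 8.65,"yaw": -18.5}
    - {"tx": -4.37,"ty": 2,"tz": 8.65,"yaw": -18.5}
    - {"tx": -4.37,"ty": 2,"tz": 8.65,"yaw": -18.5}
    - {"tx": -4.37,"ty": 2,"tz": 8.65,"yaw": -18.5}
    - {"tx": -4.37,"ty": 2,"tz": 8.65,"yaw": -18.5}
    - {"tx": -4.37,"ty": 2,"tz": 8.65,"yaw": -18.5}
    - {"tx": -4.37,"ty": 2,"tz": 8.65,"yaw": -18.5}
    - {"tx": -4.37,"ty": 2,"tz": 8.65,"yaw": -18.5}

```text
t: 33.08
tcp_pos: [0.43, 0.3475, 0.2104]
ee_rot: [-1.569, 0.003, 1.213]
ft_force: [-0.0, -0.3, 0.1]
width: 0.998
```

Call:
arm_command:
  series:
    - {"tx": 0,"ty": 0.5,"tz": 0,"yaw": -4.2}
    - {"tx": 0,"ty": 0.5,"tz": 0,"yaw": -4.2}
    - {"tx": 0,"ty": 0.5,"tz": 0,"yaw": -4.2}
    - {"tx": 0,"ty": 0.5,"tz": 0,"yaw": -4.2}
    - {"tx": 0,"ty": 0.5,"tz": 0,"yaw": -4.2}

```text
t: 33.5
tcp_pos: [0.4312, 0.3466, 0.1963]
ee_rot: [-1.569, 0.001, 1.567]
ft_force: [0.2, 0.4, 0.1]
width: 1.0
```

```bash
cat >> h.py <<'E'
def redfit(c,x,y,z0,r=.012,h=.03,win=.03):
    """fit an upright red cylinder (xy) to its silhouette"""
    hs=cv2.cvtColor(c["pixels"],cv2.COLOR_BGR2HSV); m=(((hs[...,0]<6)|(hs[...,0]>172))&(hs[...,1]>170)&(hs[...,2]>60)).astype(np.uint8)
    pc=p(c,[[x,y,z0+h/2],[x+win,y,z0+h/2]]); wn=np.zeros_like(m); cv2.circle(wn,tuple(int(v) for v in pc[0]),int(np.linalg.norm(pc[1]-pc[0])),1,-1); m&=wn
    t=np.arange(0,6.28,.2); q0=np.array([(r*np.cos(a),r*np.sin(a),z) for a in t for z in (z0,z0+h)])
    def cost(v):
        q=np.zeros_like(m); cv2.fillConvexPoly(q,cv2.convexHull(np.round(p(c,q0+[v[0],v[1],0])*16).astype(np.int32)),1,cv2.LINE_8,4); return -float((q&m).sum())/max(1,float((q|m).sum()))
    s=np.array([[x,y],[x+.006,y],[x,y+.006]]); o=minimize(cost,s[0],method='Nelder-Mead',options=dict(initial_simplex=s,xatol=1e-4,fatol=1e-4))
    return o.x,-o.fun,int(m.sum())
E
python3 -c "
from h import *
c=grab('wrist','wr16'); red(c,.086); f=redfit(c,.434,.348,.056); print(f); go(*f[0],.034,90)"
```

```text
red [255, 94, 45, 46, 1640] [276.7, 116.7] [[0.3458, 0.317, 0.086]]
red [308, 209, 29, 35, 785] [321.7, 226.3] [[0.4297, 0.3502, 0.086]]
(array([0.43333569, 0.34961462]), np.float64(0.8892543859649122), 811)
tx 0.102 ty 5.418 tz -0.068 yaw -0.05 heading 89.7 tcp [0.4314 0.3467 0.1965] j6 0.68
```

Call:
arm_command:
  series:
    - {"tx": 0.1,"ty": 1,"tz": -0.07,"yaw": 0}
    - {"tx": 0.1,"ty": 2,"tz": -0.07,"yaw": 0}
    - {"tx": 0.1,"ty": 3,"tz": -0.07,"yaw": 0}
    - {"tx": 0.1,"ty": 4,"tz": -0.07,"yaw": 0}
    - {"tx": 0.1,"ty": 4.8,"tz": -0.07,"yaw": 0}
    - {"tx": 0.1,"ty": 5.35,"tz": -0.07,"yaw": 0}
    - {"tx": 0.1,"ty": 5.35,"tz": -0.07,"yaw": 0}
    - {"tx": 0.1,"ty": 5.35,"tz": -0.07,"yaw": 0}

```text
t: 34.22
tcp_pos: [0.4336, 0.3495, 0.0362]
ee_rot: [-1.569, 0.001, 1.568]
ft_force: [-0.1, -0.0, -1.2]
width: 0.995
```

Call:
arm_command:
  series:
    - {"tx": 0,"ty": 0,"tz": 0,"yaw": 0}
    - {"tx": 0,"ty": 0,"tz": 0,"yaw": 0}
    - {"tx": 0,"ty": 0,"tz": 0,"yaw": 0}
    - {"tx": 0,"ty": 0,"tz": 0,"yaw": 0}
    - {"tx": 0,"ty": 0,"tz": 0,"yaw": 0}
    - {"tx": 0,"ty": 0,"tz": 0,"yaw": 0}
    - {"tx": 0,"ty": 0,"tz": 0,"yaw": 0}
    - {"tx": 0,"ty": 0,"tz": 0,"yaw": 0}
    - {"tx": 0,"ty": 0,"tz": 0,"yaw": 0}
  gripper: 0.7
  force: 40

```text
t: 34.97
tcp_pos: [0.4345, 0.3502, 0.0374]
ee_rot: [-1.572, -0.001, 1.57]
ft_force: [-1.0, -0.7, 5.3]
width: 0.264
```

Call:
arm_command:
  series:
    - {"tx": 0,"ty": -1,"tz": 0,"yaw": 0}
    - {"tx": 0,"ty": -2,"tz": 0,"yaw": 0}
    - {"tx": 0,"ty": -3,"tz": 0,"yaw": 0}
    - {"tx": 0,"ty": -4,"tz": 0,"yaw": 0}
    - {"tx": 0,"ty": -4.5,"tz": 0,"yaw": 0}
    - {"tx": 0,"ty": -4.5,"tz": 0,"yaw": 0}
    - {"tx": 0,"ty": -4.5,"tz": 0,"yaw": 0}

```text
t: 35.55
tcp_pos: [0.4346, 0.3501, 0.1723]
ee_rot: [-1.572, -0.001, 1.57]
ft_force: [1.4, 0.8, -1.4]
width: 0.264
```

```bash
python3 -c "
from h import *
c=grab('wrist','wr17'); s=ctrl.sense(); f=redfit(c,s['tcp_pos'][0],s['tcp_pos'][1],s['tcp_pos'][2]+.0186); print(f,s['width'],s['ee_rot']); go(.5204,-.02,.172,-2.2)"
```

```text
(array([0.43314618, 0.35075481]), np.float64(0.8854337152209493), 3787) 0.26341394736865353 [-1.57038754e+00  1.67849301e-04  1.57003465e+00]
tx -12.321 ty -0.028 tz -2.890 yaw -17.57 heading 90.0 tcp [0.434  0.3497 0.1711] j6 0.68
```

Call:
arm_command:
  series:
    - {"tx": -12.32,"ty": 0,"tz": -2.9,"yaw": 18.4}
    - {"tx": -12.32,"ty": 0,"tz": -2.9,"yaw": 18.4}
    - {"tx": -12.32,"ty": 0,"tz": -2.9,"yaw": 18.4}
    - {"tx": -12.32,"ty": 0,"tz": -2.9,"yaw": 18.4}
    - {"tx": -12.32,"ty": 0,"tz": -2.9,"yaw": 18.4}
    - {"tx": -12.32,"ty": 0,"tz": -2.9,"yaw": 18.4}
    - {"tx": -12.32,"ty": 0,"tz": -2.9,"yaw": 18.4}
    - {"tx": -12.32,"ty": 0,"tz": -2.9,"yaw": 18.4}
    - {"tx": -12.32,"ty": 0,"tz": -2.9,"yaw": 18.4}
    - {"tx": -12.32,"ty": 0,"tz": -2.9,"yaw": 18.4}

```text
t: 36.43
tcp_pos: [0.5211, -0.0254, 0.1698]
ee_rot: [-1.572, 0.002, 0.309]
ft_force: [-0.3, -0.3, -1.0]
width: 0.259
```

```bash
python3 -c "
from h import *
go(.5204,-.02,.125,-2.2)"
```

```text
tx 0.035 ty 1.494 tz 0.180 yaw 3.98 heading 17.7 tcp [ 0.5211 -0.0254  0.1698] j6 1.21
```

Call:
arm_command:
  series:
    - {"tx": 0.03,"ty": 0,"tz": 0.18,"yaw": 4}
    - {"tx": 0.03,"ty": 0,"tz": 0.18,"yaw": 4}
    - {"tx": 0.03,"ty": 0,"tz": 0.18,"yaw": 4}
    - {"tx": 0.03,"ty": 0.5,"tz": 0.18,"yaw": 4}
    - {"tx": 0.03,"ty": 1,"tz": 0.18,"yaw": 4}
    - {"tx": 0.03,"ty": 1.4,"tz": 0.18,"yaw": 4}
    - {"tx": 0.03,"ty": 1.4,"tz": 0.18,"yaw": 4}
    - {"tx": 0.03,"ty": 1.4,"tz": 0.18,"yaw": 4}
    - {"tx": 0.03,"ty": 1.4,"tz": 0.18,"yaw": 4}
    - {"tx": 0.03,"ty": 1.4,"tz": 0.18,"yaw": 4}

```text
t: 37.27
tcp_pos: [0.5204, -0.0143, 0.13]
ee_rot: [-1.571, -0.0, -0.029]
ft_force: [-0.1, -1.0, -0.6]
width: 0.265
```

```bash
python3 -c "
from h import *
c=grab('wrist','wr18'); np.save('c18.npy',c,allow_pickle=True); s=ctrl.sense(); P=s['tcp_pos']; z=P[2]+.0186
f=redfit(c,P[0],P[1],z,win=.022); print(f,P,s['ee_rot'])
print(p(c,[[.5204,-.02,.082],[*P[:2],z-.05],[*P[:2],z],[*f[0],z-.05]]).round(1))
a=c['pixels'][170:330,240:400]; cv2.imwrite('pics/wr18c.png',cv2.resize(a,None,fx=3.75,fy=3.75,interpolation=cv2.INTER_CUBIC))"
```

```text
(array([ 0.5204058 , -0.01018555]), np.float64(0.87836359658718), 4214) [ 0.52047002 -0.01434038  0.13013595] [-1.57070326e+00 -7.23784115e-04 -2.89340998e-02]
[[318.8 264.2]
 [318.7 265.9]
 [318.8 306.3]
 [318.4 259.5]]
```

View pics/wr18c.png

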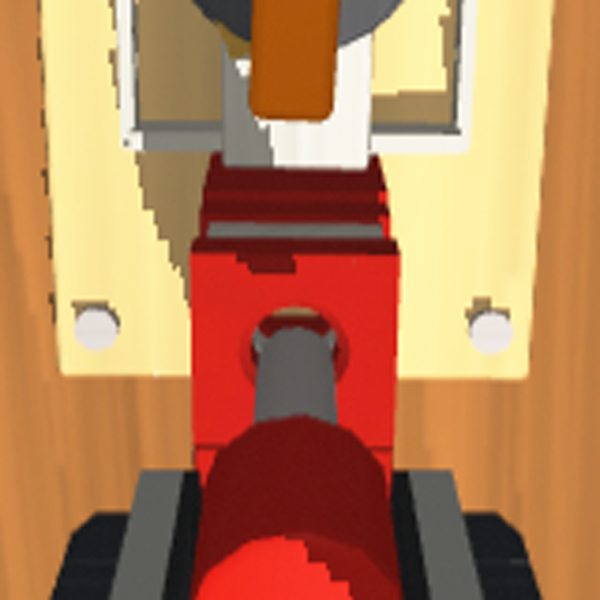

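Call:
arm_command:
  series:
    - {"tx": -0.02,"ty": 0,"tz": -0.18,"yaw": 0}
    - {"tx": -0.02,"ty": 0.3,"tz": -0.18,"yaw": 0}
    - {"tx": -0.02,"ty": 0.3,"tz": -0.18,"yaw": 0}
    - {"tx": -0.02,"ty": 0.3,"tz": -0.18,"yaw": 0}
    - {"tx": -0.02,"ty": 0.3,"tz": -0.18,"yaw": 0}
    - {"tx": -0.02,"ty": 0.3,"tz": -0.18,"yaw": 0}
    - {"tx": -0.02,"ty": 0.3,"tz": -0.18,"yaw": 0}
    - {"tx": -0.02,"ty": 0.3,"tz": -0.18,"yaw": 0}

```text
t: 37.98
tcp_pos: [0.5195, -0.0197, 0.1207]
ee_rot: [-1.571, -0.0, -0.029]
ft_force: [-0.1, -0.3, -0.6]
width: 0.264
```

```bash
python3 -c "
from h import *
c=grab('wrist','wr19'); np.save('c19.npy',c,allow_pickle=True)
go(.5203,-.0197,.0634,-2.2)
a=c['pixels'].max(-1); f=p(c,[[.5203,-.0197,.082]])[0]; print(f); u,v=f.astype(int); print(a[v-22:v+12:2,u-22:u+23:2])"
```

```text
tx 0.028 ty 1.911 tz 0.001 yaw 0.11 heading -1.7 tcp [ 0.5195 -0.0197  0.1207] j6 1.56
[319.95164025 261.40464825]
[[216 217 110 109 109 108 109 110 110 110 110 111 219 219 218 218 218 218
  218 219 219 219 217]
 [214 214 109 107 109 109 109 109 110 110 110 110 218 219 218 218 218 219
  219 219 219 219 219]
 [213 214 108 107 107 107 109 109 109 109 109 109 141 141 218 218 219 219
  219 219 219 219 219]
 [215 215 215 108 107 107 108 108 109 109 109 109 107 108 218 218 218 219
  219 219 219 220 219]
 [214 214 215 199 109 108 107 108 109 103  97  95  95  98 219 219 220 221
  220 220 220 220 219]
 [217 216 215 215 199 108 107  96  93 116 137 139 164 176 197 199 221 221
  220 220 220 220 219]
 [217 218 217 217 217 109  97 139 119 126 127 124 127 132 133 151 191 216
  221 220 220 220 219]
 [219 219 218 218 218 190 189  86  88  89  91  92  91  89  86  84 152 182
  221 221 219 220 219]
 [221 220 219 219 215 205 110 103  87  88  89  89  88  86  85  97 102 174
  180 220 219 219 219]
 [221 219 219 220 200 183 102 105 104  93  90  92  89  93 103 106 102 134
  168 220 220 220 218]
 [220 220 219 220 196 155 108 102  92  93  94  95  94  93 100 103 107  89
  161 219 220 220 218]
 [220 220 219 219 191 144 108  90  92  94  93  96  95  93  91  99 118  94
  154 204 220 220 219]
 [220 220 220 220 184 178  86  89  92  94  94  96  95  93  92  87  84 122
  150 217 220 220 218]
 [219 220 220 220 179 176  89  89  91  95  94  96  95  94  93  87  83 141
  145 220 220 219 219]
 [219 220 220 220 218 172  89  89  92  95  95  95  95  94  93  89 116 138
  161 221 220 219 219]
 [219 220 220 221 220 177  89  90  93  94  95  97  95  94  93  90 135 137
  218 221 220 219 219]
 [219 220 220 220 220 218  89  90  93  94  95  97  96  94  94  90 130 212
  220 220 220 219 219]]
```

Call:
arm_command:
  series:
    - {"tx": 0.02,"ty": 0.2,"tz": 0,"yaw": 0}
    - {"tx": 0.02,"ty": 0.4,"tz": 0,"yaw": 0}
    - {"tx": 0.02,"ty": 0.55,"tz": 0,"yaw": 0}
    - {"tx": 0.02,"ty": 0.7,"tz": 0,"yaw": 0}
    - {"tx": 0.02,"ty": 0.8,"tz": 0,"yaw": 0}
    - {"tx": 0.02,"ty": 0.8,"tz": 0,"yaw": 0}

```text
t: 38.53
tcp_pos: [0.5195, -0.0198, 0.0957]
ee_rot: [-1.571, 0.001, -0.029]
ft_force: [-0.3, -0.0, -2.4]
width: 0.264
```

Call:
arm_command:
  series:
    - {"tx": 0,"ty": 0.15,"tz": 0,"yaw": 0}
    - {"tx": 0,"ty": 0.3,"tz": 0,"yaw": 0}
    - {"tx": 0,"ty": 0.45,"tz": 0,"yaw": 0}
    - {"tx": 0,"ty": 0.6,"tz": 0,"yaw": 0}
    - {"tx": 0,"ty": 0.75,"tz": 0,"yaw": 0}
    - {"tx": 0,"ty": 0.9,"tz": 0,"yaw": 0}
    - {"tx": 0,"ty": 1.0,"tz": 0,"yaw": 0}
    - {"tx": 0,"ty": 1.06,"tz": 0,"yaw": 0}
    - {"tx": 0,"ty": 1.06,"tz": 0,"yaw": 0}

```text
t: 39.28
tcp_pos: [0.5197, -0.0198, 0.0644]
ee_rot: [-1.571, 0.001, -0.029]
ft_force: [-0.3, -0.7, -1.7]
width: 0.263
```

Call:
arm_command:
  series:
    - {"tx": 0,"ty": 0.06,"tz": 0,"yaw": 0}
    - {"tx": 0,"ty": 0.1,"tz": 0,"yaw": 0}
    - {"tx": 0,"ty": 0.1,"tz": 0,"yaw": 0}

```text
t: 39.53
tcp_pos: [0.5202, -0.0199, 0.0634]
ee_rot: [-1.571, -0.001, -0.029]
ft_force: [-5.0, -1.7, 15.6]
width: 0.27
```

Call:
arm_command:
  series:
    - {"tx": 0,"ty": 0,"tz": 0,"yaw": 0}
    - {"tx": 0,"ty": 0,"tz": 0,"yaw": 0}
    - {"tx": 0,"ty": 0,"tz": 0,"yaw": 0}
    - {"tx": 0,"ty": -0.5,"tz": 0,"yaw": 0}
    - {"tx": 0,"ty": -1.5,"tz": 0,"yaw": 0}
    - {"tx": 0,"ty": -2.5,"tz": 0,"yaw": 0}
    - {"tx": 0,"ty": -3.5,"tz": 0,"yaw": 0}
    - {"tx": 0,"ty": -4.5,"tz": 0,"yaw": 0}
    - {"tx": 0,"ty": -4.5,"tz": 0,"yaw": 0}
  gripper: -0.3

```text
t: 40.28
tcp_pos: [0.5226, -0.0197, 0.2022]
ee_rot: [-1.571, -0.008, -0.029]
ft_force: [0.3, -0.4, -0.6]
width: 0.648
```

```bash
python3 -c "
from h import *
c=grab('wrist','wr20'); s=ctrl.sense(); print(s['tcp_pos'])
hs=cv2.cvtColor(c['pixels'],cv2.COLOR_BGR2HSV); red(c,.112)
print('head top/base px', p(c,[[.52,-.0197,.112],[.52,-.0197,.082],[.52,-.0197,.13]]).round(1)); print(redfit(c,.52,-.0197,.082,win=.04))
print(p(c,[[.5235,.0475,.117],[.5265,.1465,.117]]).round(1))
u,v=p(c,[[.5235,.05,.117]])[0].astype(int); print(hs[v-30:v+30:6,u,:].tolist())"
```

```text
[ 0.52182872 -0.01971494  0.19955931]
red [293, 193, 43, 67, 2555] [313.9, 228.3] [[0.52, -0.0132, 0.112]]
red [467, 437, 22, 43, 637] [476.4, 463.5] [[0.6676, -0.252, 0.112]]
head top/base px [[314.3 236.5]
 [314.4 225.7]
 [314.2 244.2]]
(array([ 0.5229615 , -0.01839228]), np.float64(0.3767244428723028), 2827)
[[316.2 145.5]
 [316.2 -28. ]]
[[25, 29, 151], [13, 183, 171], [13, 230, 175], [14, 233, 175], [13, 232, 174], [14, 236, 175], [14, 235, 175], [20, 255, 255], [20, 255, 255], [20, 255, 255]]
```

```bash
python3 -c "
from h import *
go(.525,.1,.2,-2.2)"
```

```text
tx -0.009 ty -0.014 tz 3.992 yaw 0.11 heading -1.6 tcp [ 0.5218 -0.0197  0.1996] j6 1.56
```

Call:
arm_command:
  series:
    - {"tx": 0,"ty": 0,"tz": 4,"yaw": -17}
    - {"tx": 0,"ty": 0,"tz": 4,"yaw": -17}
    - {"tx": 0,"ty": 0,"tz": 4,"yaw": -17}
    - {"tx": 0,"ty": 0,"tz": 4,"yaw": -17}
    - {"tx": 0,"ty": 0,"tz": 4,"yaw": -17}
    - {"tx": 0,"ty": 0,"tz": 4,"yaw": -17}
    - {"tx": 0,"ty": 0,"tz": 4,"yaw": -17}
    - {"tx": 0,"ty": 0,"tz": 4,"yaw": -17}
    - {"tx": 0,"ty": 0,"tz": 4,"yaw": -17}
    - {"tx": 0,"ty": 0,"tz": 4,"yaw": -17}

```text
t: 41.17
tcp_pos: [0.5229, 0.1002, 0.1954]
ee_rot: [-1.569, 0.001, 1.227]
ft_force: [0.1, -0.3, -0.1]
width: 0.651
```

Call:
arm_command:
  series:
    - {"tx": 0,"ty": 0,"tz": 0,"yaw": -14}
    - {"tx": 0,"ty": 0,"tz": 0,"yaw": -14}
    - {"tx": 0,"ty": 0,"tz": 0,"yaw": -14}
    - {"tx": 0,"ty": 0,"tz": 0,"yaw": -14}
    - {"tx": 0,"ty": 0,"tz": 0,"yaw": -14}
    - {"tx": 0,"ty": 0,"tz": 0,"yaw": -14}
    - {"tx": 0,"ty": 0,"tz": 0,"yaw": -14}
    - {"tx": 0,"ty": 0,"tz": 0,"yaw": -14}
    - {"tx": 0,"ty": 0,"tz": 0,"yaw": -14}
    - {"tx": 0,"ty": 0,"tz": 0,"yaw": -14}

```text
t: 42.0
tcp_pos: [0.5229, 0.1002, 0.1954]
ee_rot: [-1.569, -0.001, 2.449]
ft_force: [0.4, 0.2, 0.0]
width: 0.647
```

```bash
cat >> h.py <<'E'
def bar(c,x,y,a0,zt=.117,wn=.03):
    """fit an orange bar box (48x12x28, top zt) near x,y; a0 list of start headings deg (of the bar); prints heading"""
    hs=cv2.cvtColor(c["pixels"],cv2.COLOR_BGR2HSV); m=((hs[...,0]>8)&(hs[...,0]<23)&(hs[...,1]>224)&(hs[...,2]>60)).astype(np.uint8)
    pc=p(c,[[x,y,zt-.01],[x+wn,y,zt-.01]]); q=np.zeros_like(m); cv2.circle(q,tuple(int(v) for v in pc[0]),int(np.linalg.norm(pc[1]-pc[0])),1,-1); m&=q
    def cost(v):
        q=np.zeros_like(m); h=cv2.convexHull(np.round(p(c,boxpts(v[0],v[1],v[2],zt-.028,.048,.012,.028))*16).astype(np.int32))
        cv2.fillConvexPoly(q,h,1,cv2.LINE_8,4); return -float((q&m).sum())/max(1,float((q|m).sum()))
    b=None
    for a in np.radians(a0):
        s=np.array([[x,y,a]]*4)+np.array([[0,0,0],[.006,0,0],[0,.006,0],[0,0,.15]])
        o=minimize(cost,s[0],method='Nelder-Mead',options=dict(initial_simplex=s,xatol=1e-4,fatol=1e-4))
        if b is None or o.fun<b.fun: b=o
    print('bar',b.x[:2].round(4),'heading %.1f'%np.degrees(b.x[2]),'iou %.2f'%-b.fun,m.sum()); return b.x
E
python3 -c "
from h import *
c=grab('wrist','wr21'); np.save('c21.npy',c,allow_pickle=True)
B=bar(c,.5228,.0505,[88,80,70]); A=bar(c,.5263,.146,[88,80,70])
go(*B[:2],.07,np.degrees(B[2])+90)"
```

```text
bar [0.5231 0.0524] heading 85.2 iou 0.79 1315
bar [0.5256 0.1468] heading 78.5 iou 0.78 1047
tx -1.019 ty 4.180 tz 1.220 yaw -6.91 heading 140.6 tcp [0.5229 0.1002 0.1954] j6 -0.69
```

```bash
python3 -c "
from h import *
go(.5227,.051,.071,175.2)"
```

```text
tx -1.040 ty 4.147 tz 1.266 yaw -6.91 heading 140.6 tcp [0.5229 0.1002 0.1954] j6 -0.69
```

Call:
arm_command:
  series:
    - {"tx": -1.04,"ty": 0,"tz": 1.27,"yaw": -6.9}
    - {"tx": -1.04,"ty": 0,"tz": 1.27,"yaw": -6.9}
    - {"tx": -1.04,"ty": 0,"tz": 1.27,"yaw": -6.9}
    - {"tx": -1.04,"ty": 0,"tz": 1.27,"yaw": -6.9}
    - {"tx": -1.04,"ty": 0,"tz": 1.27,"yaw": -6.9}
    - {"tx": -1.04,"ty": 0,"tz": 1.27,"yaw": -6.9}
    - {"tx": -1.04,"ty": 0.8,"tz": 1.27,"yaw": -6.9}
    - {"tx": -1.04,"ty": 1.5,"tz": 1.27,"yaw": -6.9}
    - {"tx": -1.04,"ty": 1.5,"tz": 1.27,"yaw": -6.9}
    - {"tx": -1.04,"ty": 1.5,"tz": 1.27,"yaw": -6.9}

```text
t: 42.88
tcp_pos: [0.5218, 0.051, 0.1509]
ee_rot: [-1.57, -0.003, 3.041]
ft_force: [0.2, -0.2, 0.4]
width: 0.65
```

```bash
python3 -c "
from h import *
c=grab('wrist','wr22'); B=bar(c,.5227,.051,[88,80,70])
go(.5227,.051,.071,np.degrees(B[2])+90)"
```

```text
bar [0.5222 0.0528] heading 84.7 iou 0.80 1382
tx -0.004 ty 2.700 tz 0.000 yaw -0.08 heading 174.3 tcp [0.5226 0.051  0.152 ] j6 -1.37
```

Call:
arm_command:
  series:
    - {"tx": 0,"ty": 0.8,"tz": 0,"yaw": 0}
    - {"tx": 0,"ty": 1.6,"tz": 0,"yaw": 0}
    - {"tx": 0,"ty": 2.2,"tz": 0,"yaw": 0}
    - {"tx": 0,"ty": 2.7,"tz": 0,"yaw": 0}
    - {"tx": 0,"ty": 2.7,"tz": 0,"yaw": 0}
    - {"tx": 0,"ty": 2.7,"tz": 0,"yaw": 0}

```text
t: 43.43
tcp_pos: [0.5231, 0.051, 0.0716]
ee_rot: [-1.571, 0.0, 3.044]
ft_force: [0.6, -0.3, 0.2]
width: 0.649
```

Call:
arm_command:
  series:
    - {"tx": 0,"ty": 0,"tz": 0,"yaw": 0}
    - {"tx": 0,"ty": 0,"tz": 0,"yaw": 0}
    - {"tx": 0,"ty": 0,"tz": 0,"yaw": 0}
    - {"tx": 0,"ty": 0,"tz": 0,"yaw": 0}
    - {"tx": 0,"ty": 0,"tz": 0,"yaw": 0}
    - {"tx": 0,"ty": 0,"tz": 0,"yaw": 0}
    - {"tx": 0,"ty": 0,"tz": 0,"yaw": 0}
  gripper: 0.85
  force: 25

```text
t: 44.02
tcp_pos: [0.5236, 0.0511, 0.0718]
ee_rot: [-1.571, 0.002, 3.045]
ft_force: [0.4, 0.7, 5.7]
width: 0.131
```

Call:
arm_command:
  series:
    - {"tx": 0,"ty": 0,"tz": 0,"yaw": 1}
    - {"tx": 0,"ty": 0,"tz": 0,"yaw": 2}
    - {"tx": 0,"ty": 0,"tz": 0,"yaw": 3}
    - {"tx": 0,"ty": 0,"tz": 0,"yaw": 4}
    - {"tx": 0,"ty": 0,"tz": 0,"yaw": 5}
    - {"tx": 0,"ty": 0,"tz": 0,"yaw": 6}
    - {"tx": 0,"ty": 0,"tz": 0,"yaw": 7}
    - {"tx": 0,"ty": 0,"tz": 0,"yaw": 8}
    - {"tx": 0,"ty": 0,"tz": 0,"yaw": 9}
    - {"tx": 0,"ty": 0,"tz": 0,"yaw": 10}

```text
t: 44.85
tcp_pos: [0.5236, 0.0511, 0.0718]
ee_rot: [-1.572, 0.001, 2.168]
ft_force: [-1.0, 0.7, 7.1]
width: 0.135
```

Call:
arm_command:
  series:
    - {"tx": 0,"ty": 0,"tz": 0,"yaw": 1}
    - {"tx": 0,"ty": 0,"tz": 0,"yaw": 2}
    - {"tx": 0,"ty": 0,"tz": 0,"yaw": 3}
    - {"tx": 0,"ty": 0,"tz": 0,"yaw": 4}
    - {"tx": 0,"ty": 0,"tz": 0,"yaw": 5}
    - {"tx": 0,"ty": 0,"tz": 0,"yaw": 6}
    - {"tx": 0,"ty": 0,"tz": 0,"yaw": 7}
    - {"tx": 0,"ty": 0,"tz": 0,"yaw": 7.5}
    - {"tx": 0,"ty": 0,"tz": 0,"yaw": 7.5}
    - {"tx": 0,"ty": 0,"tz": 0,"yaw": 7.5}

```text
t: 45.68
tcp_pos: [0.5224, 0.0511, 0.07]
ee_rot: [-1.569, -0.0, 1.52]
ft_force: [2.5, 2.9, -12.3]
width: 0.136
```

Call:
arm_command:
  series:
    - {"tx": 0,"ty": 0,"tz": 0,"yaw": 0}
    - {"tx": 0,"ty": 0,"tz": 0,"yaw": 0}
    - {"tx": 0,"ty": 0,"tz": 0,"yaw": 0}
    - {"tx": 0,"ty": 0,"tz": 0,"yaw": 0}
    - {"tx": 0,"ty": -1,"tz": 0,"yaw": 0}
    - {"tx": 0,"ty": -2,"tz": 0,"yaw": 0}
    - {"tx": 0,"ty": -2.7,"tz": 0,"yaw": 0}
    - {"tx": 0,"ty": -2.7,"tz": 0,"yaw": 0}
    - {"tx": 0,"ty": -2.7,"tz": 0,"yaw": 0}
  gripper: 0.3

```text
t: 46.43
tcp_pos: [0.5238, 0.051, 0.1533]
ee_rot: [-1.574, -0.001, 1.518]
ft_force: [-0.1, 0.2, 0.2]
width: 0.349
```

```bash
python3 -c "
from h import *
c=grab('wrist','wr23'); print('z110'); bar(c,.5227,.051,[0,-10,10]); print('z112'); bar(c,.5227,.051,[0,-10,10],.112); A=bar(c,.526,.1465,[88,80,70])
go(.526,.1465,.15,np.degrees(A[2])+90)"
```

```text
z110
bar [0.5245 0.0519] heading -3.5 iou 0.75 1256
z112
bar [0.5231 0.0525] heading -3.6 iou 0.80 1304
bar [0.5257 0.1477] heading 76.7 iou 0.76 2003
tx 3.187 ty 0.070 tz 0.067 yaw -15.94 heading 87.0 tcp [0.523  0.0509 0.1521] j6 0.15
```

Call:
arm_command:
  series:
    - {"tx": 3.19,"ty": 0,"tz": 0.07,"yaw": -15.9}
    - {"tx": 3.19,"ty": 0,"tz": 0.07,"yaw": -15.9}
    - {"tx": 3.19,"ty": 0,"tz": 0.07,"yaw": -15.9}
    - {"tx": 3.19,"ty": 0,"tz": 0.07,"yaw": -15.9}
    - {"tx": 3.19,"ty": 0,"tz": 0.07,"yaw": -15.9}
    - {"tx": 3.19,"ty": 0,"tz": 0.07,"yaw": -15.9}
    - {"tx": 3.19,"ty": 0,"tz": 0.07,"yaw": -15.9}
    - {"tx": 3.19,"ty": 0,"tz": 0.07,"yaw": -15.9}
    - {"tx": 3.19,"ty": 0,"tz": 0.07,"yaw": -15.9}
    - {"tx": 3.19,"ty": 0,"tz": 0.07,"yaw": -15.9}
  gripper: -0.3

```text
t: 47.32
tcp_pos: [0.525, 0.1464, 0.1504]
ee_rot: [-1.569, -0.002, 2.774]
ft_force: [-0.9, 0.3, 0.3]
width: 0.653
```

Call:
arm_command:
  series:
    - {"tx": 0,"ty": 0,"tz": 0,"yaw": -1.6}
    - {"tx": 0,"ty": 0,"tz": 0,"yaw": -1.6}
    - {"tx": 0,"ty": 0,"tz": 0,"yaw": -1.6}
    - {"tx": 0,"ty": 0,"tz": 0,"yaw": -1.6}

```text
t: 47.65
tcp_pos: [0.5254, 0.1465, 0.1512]
ee_rot: [-1.57, -0.001, 2.904]
ft_force: [0.0, 0.4, -0.4]
width: 0.648
```

```bash
python3 -c "
from h import *
c=grab('wrist','wr24'); A=bar(c,.526,.1465,[88,80,70])
go(.526,.1468,.071,np.degrees(A[2])+90)"
```

```text
bar [0.526  0.1479] heading 79.8 iou 0.81 1414
tx -0.016 ty 2.679 tz -0.014 yaw -0.69 heading 166.4 tcp [0.5255 0.1465 0.1514] j6 -1.06
```

Call:
arm_command:
  series:
    - {"tx": -0.02,"ty": 0.8,"tz": -0.01,"yaw": -0.5}
    - {"tx": -0.02,"ty": 1.6,"tz": -0.01,"yaw": -0.5}
    - {"tx": -0.02,"ty": 2.2,"tz": -0.01,"yaw": -0.5}
    - {"tx": -0.02,"ty": 2.68,"tz": -0.01,"yaw": -0.5}
    - {"tx": -0.02,"ty": 2.68,"tz": -0.01,"yaw": -0.5}
    - {"tx": -0.02,"ty": 2.68,"tz": -0.01,"yaw": -0.5}

```text
t: 48.2
tcp_pos: [0.5259, 0.1466, 0.0711]
ee_rot: [-1.57, -0.001, 2.95]
ft_force: [-0.7, -0.3, 0.4]
width: 0.651
```

Call:
arm_command:
  series:
    - {"tx": 0,"ty": 0,"tz": 0,"yaw": 0}
    - {"tx": 0,"ty": 0,"tz": 0,"yaw": 0}
    - {"tx": 0,"ty": 0,"tz": 0,"yaw": 0}
    - {"tx": 0,"ty": 0,"tz": 0,"yaw": 0}
    - {"tx": 0,"ty": 0,"tz": 0,"yaw": 0}
    - {"tx": 0,"ty": 0,"tz": 0,"yaw": 0}
    - {"tx": 0,"ty": 0,"tz": 0,"yaw": 0}
  gripper: 0.85
  force: 25

```text
t: 48.78
tcp_pos: [0.5268, 0.1471, 0.0723]
ee_rot: [-1.572, 0.001, 2.951]
ft_force: [-1.3, 0.1, 5.4]
width: 0.132
```

Call:
arm_command:
  series:
    - {"tx": 0,"ty": 0,"tz": 0,"yaw": 1}
    - {"tx": 0,"ty": 0,"tz": 0,"yaw": 2}
    - {"tx": 0,"ty": 0,"tz": 0,"yaw": 3}
    - {"tx": 0,"ty": 0,"tz": 0,"yaw": 4}
    - {"tx": 0,"ty": 0,"tz": 0,"yaw": 5}
    - {"tx": 0,"ty": 0,"tz": 0,"yaw": 6}
    - {"tx": 0,"ty": 0,"tz": 0,"yaw": 7}
    - {"tx": 0,"ty": 0,"tz": 0,"yaw": 8}
    - {"tx": 0,"ty": 0,"tz": 0,"yaw": 9}
    - {"tx": 0,"ty": 0,"tz": 0,"yaw": 10}

```text
t: 49.62
tcp_pos: [0.5268, 0.1471, 0.0723]
ee_rot: [-1.572, -0.0, 2.074]
ft_force: [-1.7, 0.7, 6.2]
width: 0.134
```

Call:
arm_command:
  series:
    - {"tx": 0,"ty": 0,"tz": 0,"yaw": 1}
    - {"tx": 0,"ty": 0,"tz": 0,"yaw": 2}
    - {"tx": 0,"ty": 0,"tz": 0,"yaw": 3}
    - {"tx": 0,"ty": 0,"tz": 0,"yaw": 4}
    - {"tx": 0,"ty": 0,"tz": 0,"yaw": 5}
    - {"tx": 0,"ty": 0,"tz": 0,"yaw": 6}
    - {"tx": 0,"ty": 0,"tz": 0,"yaw": 6.3}
    - {"tx": 0,"ty": 0,"tz": 0,"yaw": 6.3}
    - {"tx": 0,"ty": 0,"tz": 0,"yaw": 6.3}

```text
t: 50.37
tcp_pos: [0.5263, 0.147, 0.0707]
ee_rot: [-1.57, -0.0, 1.53]
ft_force: [3.0, 2.8, -11.9]
width: 0.13
```

Call:
arm_command:
  series:
    - {"tx": 0,"ty": 0,"tz": 0,"yaw": 0}
    - {"tx": 0,"ty": 0,"tz": 0,"yaw": 0}
    - {"tx": 0,"ty": 0,"tz": 0,"yaw": 0}
    - {"tx": 0,"ty": 0,"tz": 0,"yaw": 0}
    - {"tx": 0,"ty": -1,"tz": 0,"yaw": 0}
    - {"tx": 0,"ty": -2,"tz": 0,"yaw": 0}
    - {"tx": 0,"ty": -3,"tz": 0,"yaw": 0}
    - {"tx": 0,"ty": -4,"tz": 0,"yaw": 0}
    - {"tx": 0,"ty": -5,"tz": 0,"yaw": 0}
    - {"tx": 0,"ty": -5,"tz": 0,"yaw": 0}
  gripper: 0.3

```text
t: 51.2
tcp_pos: [0.5287, 0.1473, 0.2277]
ee_rot: [-1.579, -0.003, 1.529]
ft_force: [0.1, -0.3, -0.9]
width: 0.352
```

Call:
arm_command:
  series:
    - {"tx": -1.5,"ty": -1,"tz": 0,"yaw": 0}
    - {"tx": -1.5,"ty": -1,"tz": 0,"yaw": 0}
    - {"tx": -1.5,"ty": -1,"tz": 0,"yaw": 0}
    - {"tx": -1.5,"ty": -1,"tz": 0,"yaw": 0}

```text
t: 51.53
tcp_pos: [0.5248, 0.1014, 0.2518]
ee_rot: [-1.572, -0.001, 1.527]
ft_force: [-0.2, -0.3, -0.2]
width: 0.35
```

```bash
python3 -c "
from h import *
c=grab('wrist','wr25')
for z in (.112,.117):
  print(z); bar(c,.526,.1465,[0,-10,10],z); bar(c,.5227,.051,[0,-10,10],z)
print('lug/strap check'); red(c,.112); print(p(c,[[.52,-.02,.112],[.52,-.02,.082]]).round(1)); 
t=grab('top','top25'); s=grab('side','side25'); red(s,.097,20); print(p(s,[[.52,-.02,.112],[.52,-.02,.082]]).round(1))
cv2.imwrite('pics/last.png',np.hstack([cv2.resize(c['pixels'],(440,330)),cv2.resize(s['pixels'][160:340,220:420],(360,330))]))"
```

```text
0.112
bar [0.5263 0.1472] heading -0.2 iou 0.79 786
bar [0.5232 0.0524] heading -5.7 iou 0.77 785
0.117
bar [0.5255 0.1473] heading 0.7 iou 0.77 786
bar [0.5214 0.0535] heading -5.4 iou 0.76 785
lug/strap check
red [554, 0, 27, 6, 104] [566.1, 1.8] [[0.3693, 0.2907, 0.112]]
red [159, 182, 61, 49, 2141] [187.0, 207.3] [[0.5097, -0.0127, 0.112]]
red [217, 182, 10, 38, 99] [221.1, 199.2] [[0.5038, 0.0181, 0.112]]
[[180.6 218.9]
 [192.  210.9]]
red [421, 68, 12, 39, 66] [427.1, 86.1] [[0.5848, -0.7785, 0.097]]
red [418, 79, 5, 32, 47] [420.3, 92.9] [[0.5874, -0.728, 0.097]]
red [320, 150, 18, 23, 186] [328.4, 160.0] [[0.6678, -0.2773, 0.097]]
red [323, 230, 22, 21, 279] [333.1, 240.1] [[0.5123, -0.0092, 0.097]]
red [338, 253, 5, 7, 24] [340.3, 256.1] [[0.4748, 0.0282, 0.097]]
red [328, 256, 8, 11, 48] [331.6, 261.3] [[0.4838, 0.0514, 0.097]]
red [322, 374, 16, 26, 350] [329.3, 386.4] [[0.3433, 0.3248, 0.097]]
[[332.4 231.2]
 [332.2 241. ]]
```

```bash
python3 -c "
from h import *
c=grab('wrist'); hs=cv2.cvtColor(c['pixels'],cv2.COLOR_BGR2HSV)
C=np.array([.524,.0995]);y=np.array([.0384,.99926]);x=np.array([.99926,-.0384])
for sx in (-.025,.025):
  q=[]
  for k in np.arange(-.09,.091,.006):
    u,v=p(c,[[*(C+x*sx+y*k),.056]])[0].astype(int); q.append((round(k*1000),int(hs[v,u,1]),int(hs[v,u,2])))
  print(sx,q)
s=ctrl.sense(); print(s['t'],s['ft_force'],s['joint_velocities'].round(3))
r=ctrl.read_camera('side')
for z in (.112,.117): bar(r,.526,.1465,[0],z); bar(r,.5227,.051,[-4],z)
"
```

```text
-0.025 [(-90, 117, 146), (-84, 20, 104), (-78, 114, 147), (-72, 113, 147), (-66, 115, 148), (-60, 115, 148), (-54, 115, 149), (-48, 115, 148), (-42, 103, 254), (-36, 110, 253), (-30, 128, 151), (-24, 130, 159), (-18, 132, 156), (-12, 131, 158), (-6, 102, 254), (0, 46, 140), (6, 105, 254), (12, 109, 253), (18, 106, 253), (24, 107, 253), (30, 119, 249), (36, 118, 249), (42, 107, 253), (48, 114, 154), (54, 117, 155), (60, 117, 155), (66, 115, 155), (72, 117, 155), (78, 117, 155), (84, 115, 155), (90, 22, 137)]
0.025 [(-90, 83, 254), (-84, 20, 113), (-78, 26, 180), (-72, 24, 179), (-66, 24, 179), (-60, 253, 255), (-54, 255, 255), (-48, 233, 126), (-42, 10, 52), (-36, 116, 250), (-30, 120, 249), (-24, 110, 253), (-18, 106, 253), (-12, 104, 254), (-6, 110, 253), (0, 22, 189), (6, 100, 254), (12, 104, 254), (18, 113, 252), (24, 106, 254), (30, 113, 252), (36, 112, 252), (42, 109, 226), (48, 249, 225), (54, 255, 255), (60, 255, 255), (66, 15, 233), (72, 15, 233), (78, 15, 233), (84, 16, 233), (90, 15, 243)]
51.7333 [-0.16771407  0.1671977  -0.26100487] [ 0.002  0.001  0.002  0.003 -0.002 -0.003]
bar [0.5305 0.1471] heading -12.8 iou 0.42 131
bar [0.5257 0.0523] heading -5.5 iou 0.41 126
bar [0.5271 0.1535] heading -14.6 iou 0.40 125
bar [0.5218 0.0569] heading -10.1 iou 0.40 119
```

```bash
python3 -c "
from workcell import ctrl
print(ctrl.hand_in())"
```

```text
the job is handed in; nothing more can be done
None
```

The job is done and handed in at about 52 s of robot time. I found two spruce blocks and put them in bays 2 and 3. Then I closed the strap onto its stop, seated the smaller red pin from the stand, and turned knobs B and A to locked.

**Last checks that passed**
- **Blocks:** both look flat in their bays, with the gap between them visible.
- **Strap:** it did not move any further under a 20 N push against the stop.
- **Pin:** pressing it down met 15.6 N at the expected height.
- **Knobs:** they fit at about 88° (A) and 91–93° (B). Both wrist and side pictures match the dropped height (bar top at 112 mm) better than the raised one.

**What went wrong or disagreed**
- **Gripper tips:** they sit about 27 mm or more behind the reported tool point, which does not match the interface text. My first grasp missed because of this and pressed the block's top with about 26 N. I corrected for the offset after that.
- **Second block:** it first landed tilted on a divider. I lifted it out, set it flat on the bench and placed it again.
- **Knob height:** the fits are rough and the margin is small (overlap 0.79 against 0.77 in the wrist picture). The side-view fits were poor, at about 0.4.
- **Final picture:** I could not view it because the viewer's limit was reached, so the last checks are numeric only.

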